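Close up the keyed soil sieve on its shaker and set the timer

ROBOT

A 7-joint arm with a two-finger parallel gripper is mounted at the origin on the work surface. World frame = base frame: x ahead of the robot, y to its left, z up, the work surface at z = 0. Lengths are in mm, angles in rad, forces in N, time in s.
With the tool pointing down it reaches from about 425 to 950 mm from the base axis. Payload 16.7 kg.
Tool frame: the origin (TCP) lies at the very end of the fingers, on their centre line; the grasp point (between the pads) lies 19 mm behind it; y points along the fingers, x is the direction in which the jaws open and shut, and the axes are right-handed (so a half turn about y gives the same grasp; the last joint's range is limited). The gripper opens to 94 mm and grips with 3 to 60 N. Pads are 16 mm wide; open, the fingers measure 119 mm over their backs; the gripper's body (75 mm by 177 mm) begins 78 mm behind the grasp point.
Start: joints at [-1.452, 0.426, 0.074, 1.606, -0.034, 1.111, -0.067], TCP at [178.618, 650.899, 205.467] pointing down, gripper open.
Joint ranges: [-2.85, 2.85], [-0.5, 2.14], [-1.23, 1.37], [0.21, 2.46], [-1.02, 4.16], [0.16, 2.05], [-2.73, 2.73]. Speed limits (rad/s): [1.89, 1.89, 2.39, 2.39, 3.01, 3.01, 3.01].

INTERFACE

Orientations are given as a unit quaternion [w, x, y, z].
In Python, from plant import observe, read_camera, hand_in gives the robot as it stands.
- The arm moves only by the shell command python3 -m crank 'ROWS' [FORCE]. ROWS is JSON, a list of rows, each a list of 5 numbers: the finger opening in m, from 0 to 0.094, then the shift along the tool's x, y, z in m, then the turn about the tool's y in rad. A call has 1 to 5 rows; each row is the pose to reach, as a shift and turn from the pose commanded when the call began, along the tool's axes at that moment; what a row does not reach only later rows make up. A row lasts 1/12 s, in which the tool goes at most 41.7 mm and 7.16 degrees, less where a joint would pass 70% of its speed; a pose out of reach is approached as far as the arm can. A call with a gripper value outside its range is refused whole. The fingers move at their own pace and stop on an object; FORCE is the grip in N (left out, the last holds). Time passes only in rows, so rows that repeat a pose let the fingers close. It gives the time, the measured TCP pose, the force and the opening at its end, in the units of the state.
- observe(): the state, without advancing time (a new reading comes with each control period).
- read_camera(name): name is "side" or "top" or "wrist"; returns a dict with "image" (420x560x3 uint8, red, green, blue), "intrinsics" (3x3 intrinsics, pixels), "rvec" (rotation vector, rad) and "tvec" (3), from world to camera coordinates, as OpenCV has them. Camera axes: x right, y down, z forward; pixel columns grow to the right and rows downward; lengths in mm; the calibration is good to about 2 mm. A picture is of the moment at which its call begins. There is no depth.
- hand_in(): hands the job in, once; it reports no verdict.
The state is a dict: "time_s": time; "joint_positions": joint angles; "dq": joint speeds; "joint_torque": joint torques, N m; "ee_pos": TCP position; "tool_rot": TCP orientation; "force": force on the tool from outside, world axes, zero at the start; "ft_torque": the same for the moment, N m; "finger_gap": finger opening in mm.
Only numpy, scipy, OpenCV 4.12 (cv2) and the standard library are available. Lean on these libraries where they do the work, as an engineer would, in place of code of your own. Each camera call takes 0.05 s, during which the arm holds its last target.

TASK

The soil sieve sits crooked on the shaker's pan: turn it by its ear until its three lugs drop into the pan's notches and it is fully home. Then put the keyed lid with the bar handle on the sieve so that its lugs drop into the sieve's notches and it lies fully home, and finally turn the timer dial until its pointer stands on the one long mark of the scale. Leave the plain round cover, the pot and the brush where they are.

Things in the scene. Friction and masses are not known exactly. Their poses are not given: they have to be found in the camera images.
- shaker: Fixed grey sieve shaker, a flat box 200 mm (x) by 340 mm (y), deck 55 mm above the bench; origin under its centre on the bench, z up. A steel pan, part of it, stands on the deck with its axis at shaker (0, +80 mm); the timer dial is at (0, -85 mm). Two clamp rods, 20 mm wide at their nuts, stand at (80, 10) and (80, 150), 100 mm above the deck.
- pan_rim (a point): Centre of the pan's top rim, 81 mm above the bench, axes as the shaker's. Pan: round steel wall, inner radius 47.5, outer 55.5 mm, rim 26 mm above the deck, inside floor 20 mm below the rim. Three notches in the rim, 8 mm deep, at least 16 mm wide, at 0, 120 and 240 degrees about z from the shaker's +x.
- sieve: Loose steel sieve, 0.3 kg, 111 mm diameter. Origin: centre of its underside, z up. Skirt of radius 45.5 mm, z = 0 to 12; lugs 11 mm wide at radius 45 to 61, z = 6 to 14, at 0, 120, 240 degrees from its +x. At the start the lugs ride on the pan's rim (origin 6 mm below the rim). Home: origin 12 mm below, in any of the three turns. Turns about the pan's axis with 1 to 3 N; falls in by itself.
- sieve_ear (a point): Middle of the sieve's ear, 25 mm above its origin, 72 mm along its +x. The ear spans radius 55 to 87 mm, 18 mm wide, z = 20 to 30 mm, free below down to the deck. It starts pointing roughly at the robot, 140 to 220 degrees from the shaker's +x; home it points at 120 or 240 degrees, whichever is nearer (0 is right too).
- sieve_rim (a point): Centre of the sieve's top rim, 48 mm above its origin. Wall radius 47.5 to 55.5 mm from z = 12 to 48, mesh floor at z = 12. Three notches in the rim, 8 mm deep, at least 16 mm wide, at 0, 120 and 240 degrees from the sieve's +x.
- lid: Loose aluminium lid, 0.2 kg, 111 mm diameter, on the bench at the robot's left. Origin: centre of its underside. Spigot of radius 45.5 mm, chamfered foot, z = 0 to 12; lugs 11 mm wide at radius 45 to 61, z = 6 to 17, seen sticking out of the disc (z = 12 to 17) at 0, 120, 240 degrees from its +x. Home: origin 36 mm above the sieve's (42 if the lugs ride on the rim), in any of the three turns.
- lid_grip (a point): On the lid's black bar handle, 34 mm above the lid's origin, axes as the lid's. The bar is 60 mm long (x), 14 mm wide (y), from z = 17 to 47 mm above the lid's origin.
- dial (a joint): Angle of the timer dial (rad), 0 to 2.8, growing clockwise from above; at 1.4 the pointer stands on the long mark. Light friction (0.04 N m), stays where it is left.
- dial_grip (a point): On the dial's vertical axis, 26 mm above the deck. The dial is a grey disc of 24 mm radius (top 10 mm above the deck) with an upright grip bar 46 mm long, 12 mm wide, from 10 to 36 mm above the deck. Its x axis runs along the bar towards the pointer end, which carries a white line.
- dial_mark (a point): Middle of the long white mark of the dial's scale, flat on the deck; it lies from the dial's axis in the shaker's +x direction. The other marks, every 0.35 rad, are short.
- cover: Bystander: plain white pot cover, 88 mm diameter, round knob, no lugs, 32 mm high; origin under its centre. On the bench at the robot's left, in either of the two places, the lid in the other.
- pot: Bystander: empty terracotta pot, 90 mm diameter, 85 mm high, standing beyond the shaker's dial end; origin under its centre.
- brush: Bystander: brush lying on the bench beyond the shaker.
Not all that is in view belongs to the job. What is shaped like the lid but pink, purple or red is not meant.

How it is judged:
By the outcome, as a careful person would: the job done as asked, in the order asked, and still so for the second after the job is handed in, with the robot touching nothing.
It also fails if it takes over 72 s, if anything falls off the work surface, if the arm or the gripper's body presses on something with over 40 N, if the wrist force passes 120 N, or if a joint passes its speed limit or range.

## Working session

There is one attempt and no reset: what is moved stays moved. The work goes in short steps, Python scripts to look and compute and a shell command to move; the robot and the scene stay as the last step left them, time stands still between calls to the robot, and variables do not carry over. Pictures are saved under pics/ and viewed, and the job is handed in when it is done.

```bash
ls; mkdir -p pics; python3 - <<'E'
from plant import observe, read_camera
import cv2
print(observe())
for n in ["side","top","wrist"]:
    r=read_camera(n); cv2.imwrite(f"pics/{n}0.png",r["image"][:,:,::-1]); print(n,r["intrinsics"],r["rvec"],r["tvec"])
E
```

```text
pics
{'time_s': 0.0, 'joint_positions': array([-1.45252911,  0.42676707,  0.07385983,  1.60657944, -0.03408519,
        1.11080556, -0.06712537]), 'dq': array([ 1.06937602e-03, -5.58061262e-04, -3.77252937e-04, -2.35918077e-03,
       -7.42767988e-05, -9.36716259e-04,  2.04045078e-04]), 'joint_torque': array([ 6.67307881e-05, -9.35819149e+01,  3.66640963e+00, -4.54207456e+01,
       -4.89868736e-02,  1.99115655e-02,  1.18438843e-04]), 'ee_pos': array([178.51670497, 650.52099985, 204.7646657 ]), 'tool_rot': array([-0.56196971,  0.56258978,  0.42842792, -0.42910641]), 'force': array([0.30942249, 0.33043842, 0.0020693 ]), 'ft_torque': array([-0.02014062,  0.01395779,  0.00459802]), 'finger_gap': 94.02747192295938}
side [[484.64372048   0.         281.28112366]
 [  0.         484.64372048 208.22732548]
 [  0.           0.           1.        ]] [ 2.1412275  -0.43421587  0.23207441] [-502.13848603  206.86706294 1123.43937177]
top [[411.08070039   0.         273.51355809]
 [  0.         411.08070039 212.48626733]
 [  0.           0.           1.        ]] [ 2.16635062 -2.13593747  0.20986441] [ -34.03088201  570.10148135 1082.83952265]
wrist [[327.66077206   0.         275.38613172]
 [  0.         327.66077206 210.30917464]
 [  0.           0.           1.        ]] [-2.32740676 -1.77487267 -0.22667413] [-674.14985663  -26.2063229   392.30942285]
```

View pics/side0.png

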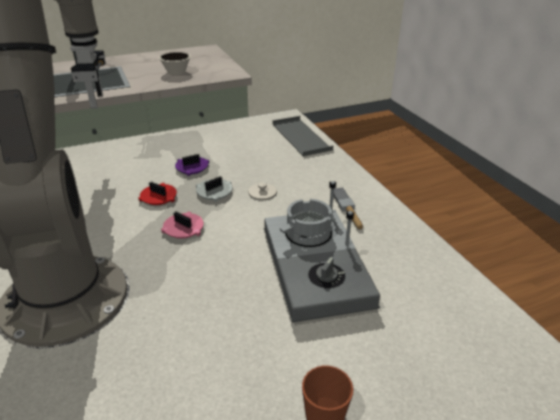

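View pics/top0.png

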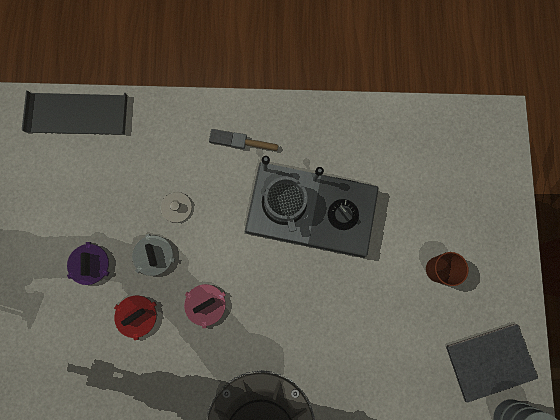

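View pics/wrist0.png

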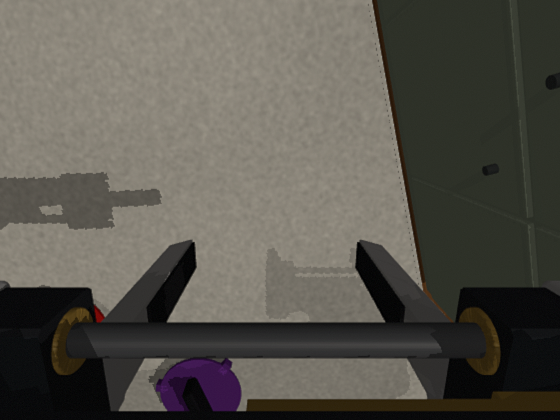

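The top view shows the sieve at about (287,199) with its ear near (292,225), the dial at (344,212), the grey keyed lid at (153,256), and the cover at (178,207). The brush and pot are clear of the work. I'll zoom in and measure.

```bash
cat > h.py <<'E'
import numpy as np, cv2
from scipy.spatial.transform import Rotation as R
from plant import observe, read_camera
def cam(n):
    r=read_camera(n); return r
def rot(r): return cv2.Rodrigues(np.array(r["rvec"],float))[0]
def ray(r,uv,z):
    K=np.array(r["intrinsics"]);M=rot(r);t=np.array(r["tvec"]).ravel()
    uv=np.atleast_2d(np.array(uv,float))
    d=(M.T@np.linalg.solve(K,np.c_[uv,np.ones(len(uv))].T)).T
    c=-M.T@t
    return c+d*((z-c[2])/d[:,2])[:,None]
def proj(r,P):
    return cv2.projectPoints(np.atleast_2d(np.array(P,float)),np.array(r["rvec"],float),np.array(r["tvec"],float),np.array(r["intrinsics"]),None)[0][:,0]
def crop(r,u0,v0,w,h,s,name):
    im=r["image"][v0:v0+h,u0:u0+w,::-1]
    cv2.imwrite("pics/"+name,cv2.resize(im,None,fx=s,fy=s,interpolation=cv2.INTER_CUBIC))
def tool():
    o=observe(); q=np.array(o["tool_rot"]); M=R.from_quat([q[1],q[2],q[3],q[0]]).as_matrix()
    return np.array(o["ee_pos"]),M,o
def st():
    p,M,o=tool()
    print("t%.2f"%o["time_s"],"p",p.round(1),"x",M[:,0].round(3),"y",M[:,1].round(3),"z",M[:,2].round(3),"xyaw %.1f"%np.degrees(np.arctan2(M[1,0],M[0,0])),"F",o["force"].round(1),"gap %.1f"%o["finger_gap"])
def to(target,yaw=None):
    """shift in tool axes (m) and turn about tool y to put tool x at yaw deg (mod 180), with TCP at target"""
    p,M,o=tool(); print("shift m",(M.T@(np.array(target)-p)/1000).round(4))
    if yaw is not None:
        cur=np.degrees(np.arctan2(M[1,0],M[0,0])); d=(yaw-cur+90)%180-90
        print("dyaw world deg %.1f -> turn about tool y rad %.4f (y down => negated), j7 %.2f"%(d,np.radians(d)*np.sign(M[2,1]),o["joint_positions"][6]))
E
python3 - <<'E'
from h import *
st()
r=cam("top")
crop(r,235,145,160,120,5,"t1.png")
crop(r,120,185,100,100,6,"t2.png")
E
```

```text
t0.15 p [178.6 650.6 205. ] x [ 0.265  0.964 -0.001] y [-0.    -0.001 -1.   ] z [-0.964  0.265 -0.   ] xyaw 74.7 F [ 0.3  0.  -0.2] gap 94.3
```

View pics/t1.png

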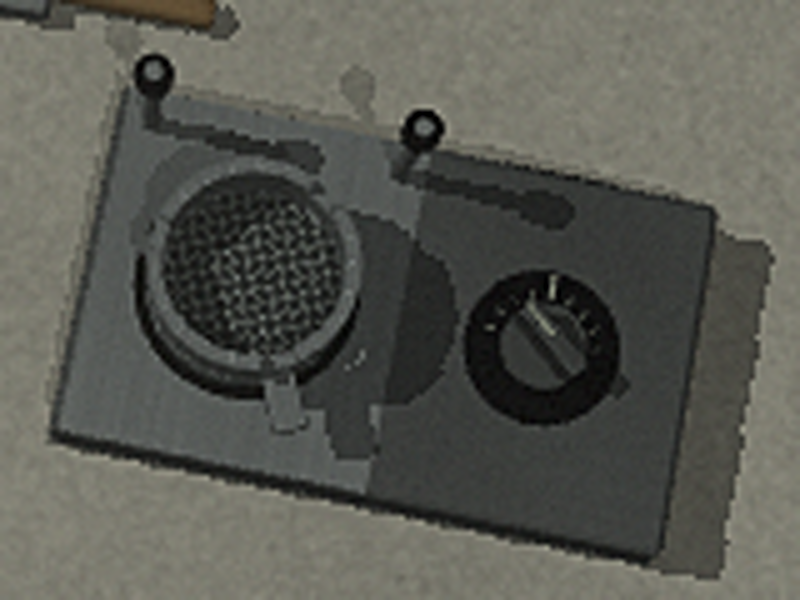

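View pics/t2.png

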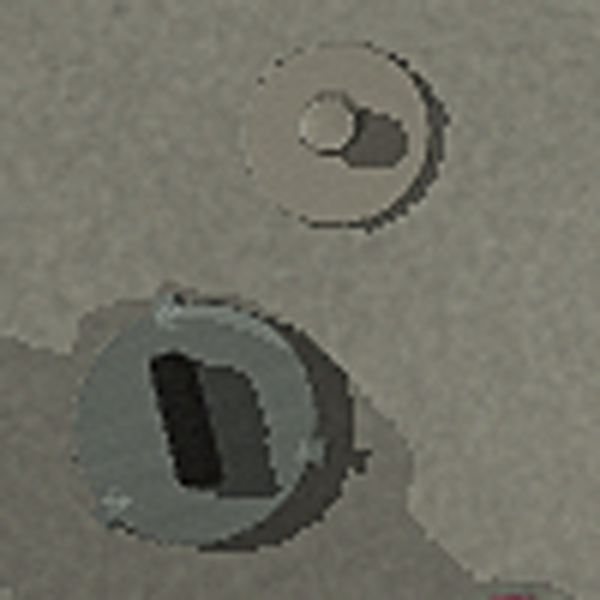

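```bash
python3 - <<'E'
from h import *
r=cam("top")
def cu(a,u0,v0,s): return (np.array(a,float)+.5)/s-.5+[u0,v0]
c=ray(r,cu([[128,88],[715,208],[655,557],[52,433]],235,145,5),55)
print(c.round(1)); ctr=c.mean(0); print("ctr",ctr)
ax=(c[0]-c[3]+c[1]-c[2]); ay=(c[0]-c[1]+c[3]-c[2]); 
print(np.linalg.norm(ax)/2,np.linalg.norm(ay)/2, np.degrees(np.arctan2(ax[1],ax[0])),np.degrees(np.arctan2(ay[1],ay[0]))-90)
# dial
d=ray(r,cu([[543,347]],235,145,5),55);print("dial disc",d)
print("mark",ray(r,cu([[554,287]],235,145,5),55))
print("bar ends at z91",ray(r,cu([[529,308],[577,377]],235,145,5),91))
print("rods z155",ray(r,cu([[155,70],[424,128]],235,145,5),155))
im=r["image"]
print("sieve rim z123",ray(r,cu([[254,265]],235,145,5),123))
print("ear tip z105", ray(r,cu([[288,430],[285,405],[275,372]],235,145,5),105))
print("lid disc z17",ray(r,cu([[197,425]],120,185,6),17))
print("lugs z17",ray(r,cu([[170,300],[318,448],[113,508]],120,185,6),17))
print("bar z47",ray(r,cu([[170,358],[201,486]],120,185,6),47))
print("cover",ray(r,cu([[338,135]],120,185,6),15))
E
```

```text
[[ 710.3   12.9   55. ]
 [ 648.2 -314.5   55. ]
 [ 454.3 -276.    55. ]
 [ 516.7   50.8   55. ]]
ctr [ 582.3455501  -131.68641617   55.        ]
197.47424630633196 332.9661712196496 -11.140304931067794 -10.776265596876357
dial disc [[ 568.22002515 -216.95045018   55.        ]]
mark [[ 601.82934543 -223.59140909   55.        ]]
bar ends at z91 [[ 583.2402432  -202.44359782   91.        ]
 [ 546.54466629 -227.46010925   91.        ]]
rods z155 [[ 690.82549579   -0.93748334  155.        ]
 [ 663.31127165 -137.66805612  155.        ]]
sieve rim z123 [[597.44235369 -53.80476992 123.        ]]
ear tip z105 [[514.26251013 -73.11969956 105.        ]
 [527.29463299 -71.50618246 105.        ]
 [544.52306344 -66.21804304 105.        ]]
lid disc z17 [[450.29219993 304.63324802  17.        ]]
lugs z17 [[507.56654752 320.35001507  17.        ]
 [440.53824116 249.10395832  17.        ]
 [412.18409887 340.29980862  17.        ]]
bar z47 [[478.35333759 310.60998185  47.        ]
 [421.68986335 293.53627132  47.        ]]
cover [[586.52786478 247.63909104  15.        ]]
```

Shaker yaw is about -11°, with the pan axis at (597.6, -53.2) and the dial axis at (566, -215). The ear points at about 194.5° in world, so home is 229° (shaker 240°), a turn of +34.5°. I'll start moving.

```bash
python3 -m crank '[[0.036,-0.06,0,-0.105,0.12],[0.036,-0.10,0,-0.12,0.24],[0.036,-0.14,0,-0.14,0.36],[0.036,-0.18,0,-0.16,0.48],[0.036,-0.21,0,-0.18,0.6]]'; python3 - <<'E'
from h import *
st(); print(tool()[2]["joint_positions"].round(2)); to([526,-71.7,160],-75.5)
E
```

```text
time_s: 0.67
ee_pos: [274.1, 466.8, 205.2]
tool_rot: [-0.665, 0.665, 0.241, -0.241]
force: [0.6, -0.2, 0.4]
finger_gap: 64.1
t0.67 p [274.1 466.8 205.2] x [ 0.767  0.642 -0.   ] y [-0. -0. -1.] z [-0.642  0.767  0.   ] xyaw 39.9 F [ 0.6 -0.2  0.4] gap 64.1
[-1.36  0.21  0.24  1.92 -0.06  1.02 -0.41]
shift m [-0.1522  0.0452 -0.5747]
dyaw world deg 64.6 -> turn about tool y rad -1.1273 (y down => negated), j7 -0.41
```

```bash
python3 -m crank '[[0.036,-0.06,0,-0.15,0.12],[0.036,-0.07,0,-0.18,0.24],[0.036,-0.075,0,-0.2,0.36],[0.036,-0.08,0,-0.21,0.48],[0.036,-0.08,0,-0.22,0.6]]'; python3 - <<'E'
from h import *
st(); print(tool()[2]["joint_positions"].round(2)); to([526,-71.7,160],-75.5)
E
```

```text
time_s: 1.08
ee_pos: [344.6, 271.1, 205.5]
tool_rot: [0.706, -0.706, -0.034, 0.035]
force: [1.2, 0.3, 0.1]
finger_gap: 36.7
t1.08 p [344.6 271.1 205.5] x [ 0.995  0.097 -0.   ] y [-0.     0.001 -1.   ] z [-0.097  0.995  0.001] xyaw 5.6 F [1.2 0.3 0.1] gap 36.7
[-1.22  0.02  0.41  2.13 -0.01  1.   -0.7 ]
shift m [ 0.1472  0.0452 -0.3588]
dyaw world deg -81.1 -> turn about tool y rad 1.4151 (y down => negated), j7 -0.70
```

```bash
python3 -m crank '[[0.036,0.04,0,-0.03,0.12],[0.036,0.07,0,-0.06,0.24],[0.036,0.1,0,-0.09,0.36],[0.036,0.11,0,-0.13,0.48],[0.036,0.12,0,-0.17,0.6]]';  python3 - <<'E'
from h import *
st(); print(tool()[2]["joint_positions"].round(2)); to([526,-71.7,160],-75.5)
E
```

```text
time_s: 1.5
ee_pos: [480.2, 122.0, 205.6]
tool_rot: [-0.685, 0.685, -0.175, 0.176]
force: [0.9, 0.2, -0.4]
finger_gap: 36.1
t1.50 p [480.2 122.  205.6] x [ 0.876 -0.482  0.001] y [ 0.001 -0.    -1.   ] z [0.482 0.876 0.   ] xyaw -28.8 F [ 0.9  0.2 -0.4] gap 36.1
[-0.97  0.14  0.65  2.03 -0.1   1.   -0.77]
shift m [ 0.1334  0.0458 -0.1477]
dyaw world deg -46.7 -> turn about tool y rad 0.8152 (y down => negated), j7 -0.77
```

```bash
python3 -m crank '[[0.036,0.027,0,-0.03,0.12],[0.036,0.054,0,-0.06,0.24],[0.036,0.08,0,-0.09,0.36],[0.036,0.105,0,-0.12,0.48],[0.036,0.133,0,-0.148,0.6]]';python3 -m crank '[[0.036,0,0,0,0.12],[0.036,0,0,0,0.215],[0.036,0,0,0,0.215]]';  python3 - <<'E'
from h import *
st(); print(tool()[2]["joint_positions"].round(2)); to([526,-71.7,160],-75.5)
r=cam("wrist"); cv2.imwrite("pics/w1.png",r["image"][:,:,::-1])
r=cam("side"); crop(r,230,150,160,120,5,"s1.png")
E
```

```text
time_s: 1.92
ee_pos: [524.8, -71.9, 205.8]
tool_rot: [0.603, -0.602, 0.37, -0.37]
force: [1.8, 1.7, 0.9]
finger_gap: 36.0
time_s: 2.17
ee_pos: [525.0, -70.8, 205.4]
tool_rot: [-0.559, 0.559, -0.433, 0.433]
force: [0.1, 1.0, -0.7]
finger_gap: 36.2
t2.17 p [525.  -70.8 205.4] x [ 0.249 -0.968  0.   ] y [-0. -0. -1.] z [ 0.968  0.249 -0.   ] xyaw -75.6 F [ 0.1  1.  -0.7] gap 36.2
[-0.74  0.26  0.9   1.97 -0.23  1.02 -1.05]
shift m [0.0011 0.0454 0.0007]
dyaw world deg 0.1 -> turn about tool y rad -0.0010 (y down => negated), j7 -1.05
```

View pics/w1.png

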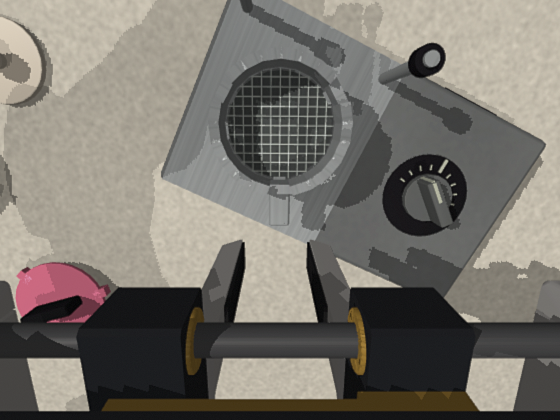

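View pics/s1.png

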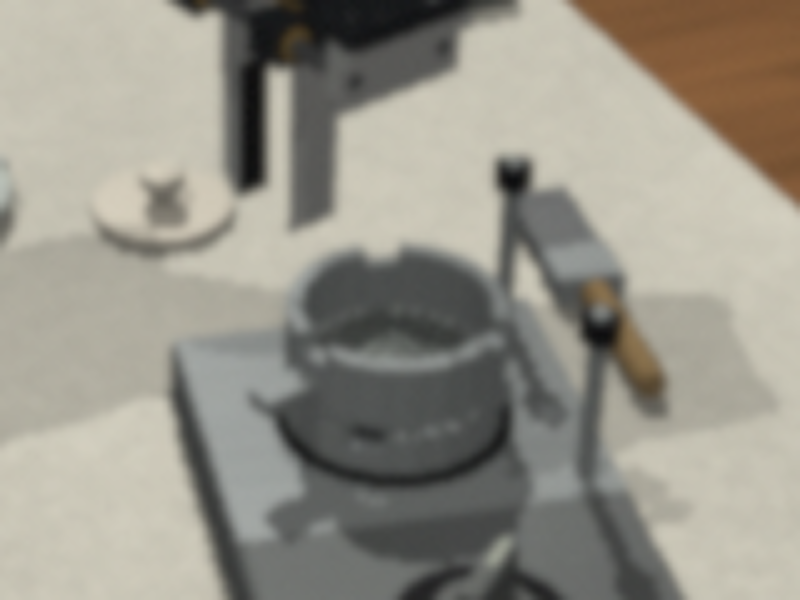

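The wrist view shows the ear at about (279,208), centred between the fingers. It also shows the long dial mark at (445,166). I'll check the ear and pan in this closer view.

```bash
python3 - <<'E'
from h import *
r=cam("wrist"); crop(r,200,40,160,200,3,"w2a.png"); crop(r,375,140,110,110,5,"w2.png")
print("ear corners z105",ray(r,[[270,194],[289,194],[288,224],[270,224]],105).round(1))
e=ray(r,[[270,194],[289,194],[288,224],[270,224]],105).mean(0)
# rim circle
print("rim ctr z123",ray(r,[[284,123]],123))
P=ray(r,[[284,123]],123)[0]
print(np.degrees(np.arctan2(e[1]-P[1],e[0]-P[0]))%360, np.linalg.norm((e-P)[:2]))
E
```

```text
ear corners z105 [[537.6 -61.2 105. ]
 [541.9 -77.2 105. ]
 [515.3 -83.7 105. ]
 [511.1 -68.2 105. ]]
rim ctr z123 [[598.39949225 -56.5808501  123.        ]]
192.5249610726461 73.66714405538646
```

View pics/w2a.png

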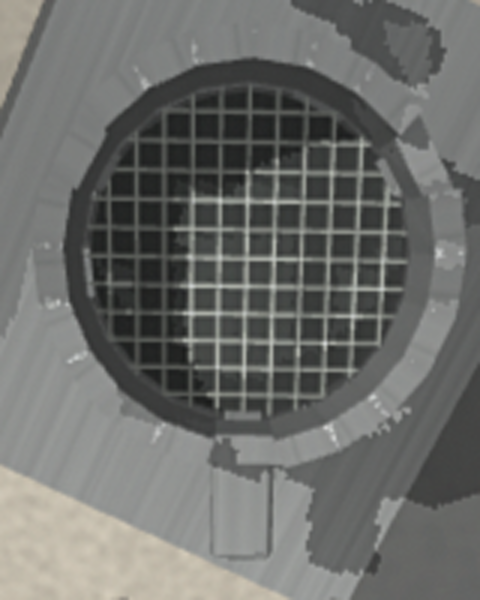

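View pics/w2.png

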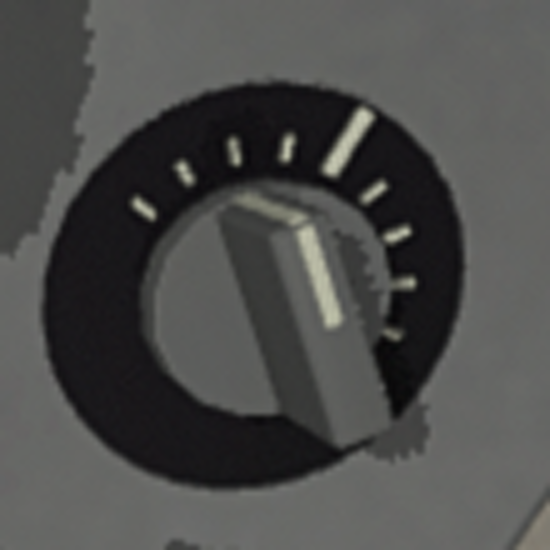

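```bash
python3 -m crank '[[0.036,0.002,0.04,0,0],[0.036,0.002,0.08,0,0],[0.036,0.002,0.105,0,0],[0.036,0.002,0.122,0,0],[0.036,0.002,0.122,0,0]]';  python3 - <<'E'
from h import *
st()
r=cam("side"); crop(r,230,150,160,120,5,"s2.png")
C=np.array([597.8,-53.6])
for a in [193.5,200,206,212,218,224,229,232]:
    th=np.radians(a); print(a,(C+74*np.array([np.cos(th),np.sin(th)])).round(1))
E
```

```text
time_s: 2.73
ee_pos: [523.6, -71.3, 80.6]
tool_rot: [-0.56, 0.562, -0.431, 0.429]
force: [-0.7, 0.0, -0.2]
finger_gap: 36.1
t2.73 p [523.6 -71.3  80.6] x [ 0.259 -0.966 -0.001] y [-0.005 -0.001 -1.   ] z [ 0.966  0.259 -0.005] xyaw -75.0 F [-0.7  0.  -0.2] gap 36.1
193.5 [525.8 -70.9]
200 [528.3 -78.9]
206 [531.3 -86. ]
212 [535.  -92.8]
218 [539.5 -99.2]
224 [ 544.6 -105. ]
229 [ 549.3 -109.4]
232 [ 552.2 -111.9]
```

View pics/s2.png

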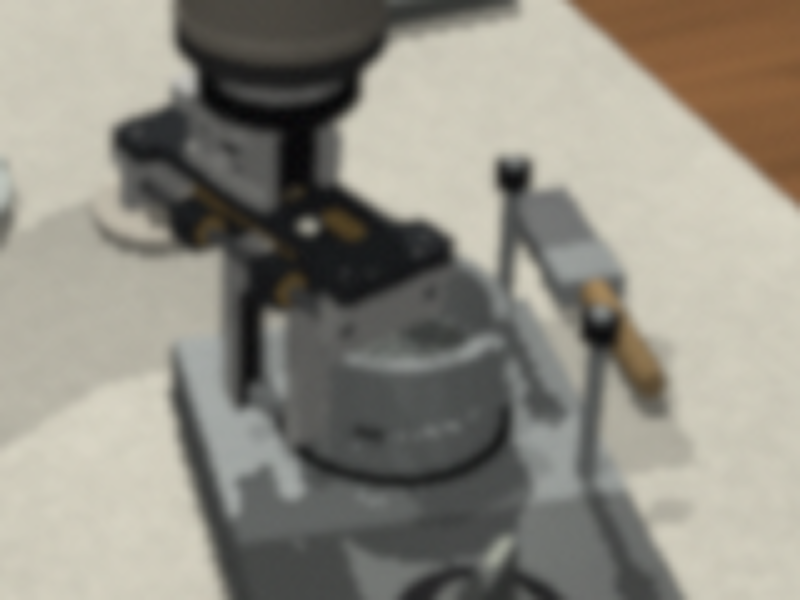

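```bash
python3 -m crank '[[0.026,0.0045,0,0,-0.061],[0.026,0.009,0,0.0006,-0.122],[0.026,0.0135,0,0.0012,-0.183],[0.026,0.0179,0,0.0022,-0.244],[0.026,0.0223,0,0.0034,-0.305]]' 5;  python3 - <<'E'
from h import *
st()
E
```

```text
time_s: 3.2
ee_pos: [535.3, -92.3, 85.2]
tool_rot: [0.621, -0.62, 0.339, -0.34]
force: [-0.7, 1.3, -0.7]
finger_gap: 26.1
t3.20 p [535.3 -92.3  85.2] x [ 0.539 -0.842  0.   ] y [ 0.002  0.001 -1.   ] z [0.842 0.539 0.002] xyaw -57.4 F [-0.7  1.3 -0.7] gap 26.1
```

```bash
python3 -m crank '[[0.026,0.0039,0.002,0,-0.052],[0.026,0.0077,0.003,0.0004,-0.105],[0.026,0.0116,0.003,0.0009,-0.157],[0.026,0.0135,0.003,0.0012,-0.183],[0.026,0.0154,0.003,0.0016,-0.21]]' 5;  python3 - <<'E'
from h import *
st()
r=cam("wrist"); cv2.imwrite("pics/w3.png",r["image"][:,:,::-1])
r=cam("side"); crop(r,230,150,160,120,5,"s3.png")
E
```

```text
time_s: 3.62
ee_pos: [545.0, -104.6, 82.0]
tool_rot: [0.652, -0.652, 0.273, -0.274]
force: [-1.0, 1.6, 0.9]
finger_gap: 26.1
t3.62 p [ 545.  -104.6   82. ] x [ 0.701 -0.714  0.001] y [ 0.002  0.    -1.   ] z [0.714 0.701 0.002] xyaw -45.5 F [-1.   1.6  0.9] gap 26.1
```

View pics/w3.png

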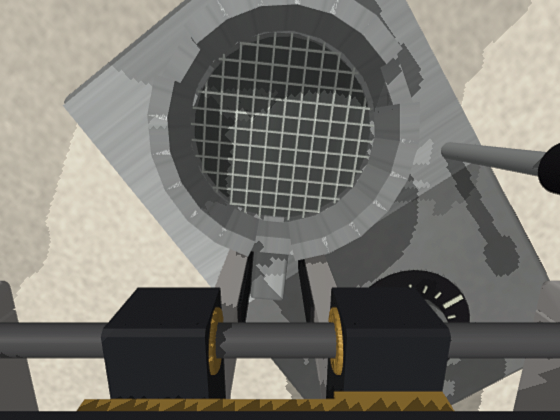

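View pics/s3.png

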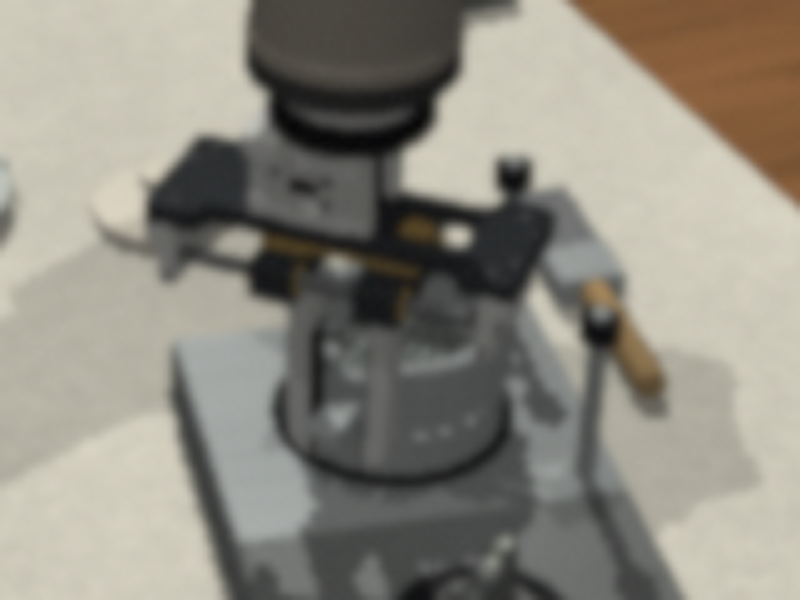

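The wrist view shows the ear between the jaws at (270,270), following the left jaw. I'll carry on slowly.

```bash
python3 -m crank '[[0.026,0.0025,0,0,-0.03],[0.026,0.005,0,0.0002,-0.06],[0.026,0.007,0,0.0004,-0.09],[0.026,0.009,0,0.0006,-0.12],[0.026,0.011,0,0.0008,-0.14]]' 5;  python3 - <<'E'
from h import *
st()
r=cam("wrist"); cv2.imwrite("pics/w4.png",r["image"][:,:,::-1])
r=cam("side"); crop(r,230,150,160,120,5,"s4.png")
E
```

```text
time_s: 4.13
ee_pos: [552.8, -111.9, 81.2]
tool_rot: [0.669, -0.669, 0.227, -0.228]
force: [-0.4, -0.6, 0.4]
finger_gap: 26.2
t4.13 p [ 552.8 -111.9   81.2] x [ 0.793 -0.61   0.001] y [ 0.001 -0.    -1.   ] z [0.61  0.793 0.   ] xyaw -37.6 F [-0.4 -0.6  0.4] gap 26.2
```

View pics/w4.png

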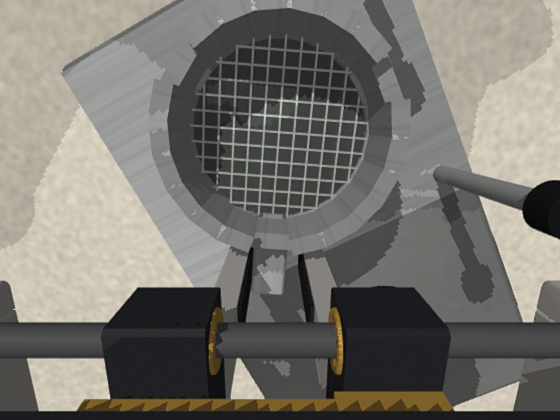

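View pics/s4.png

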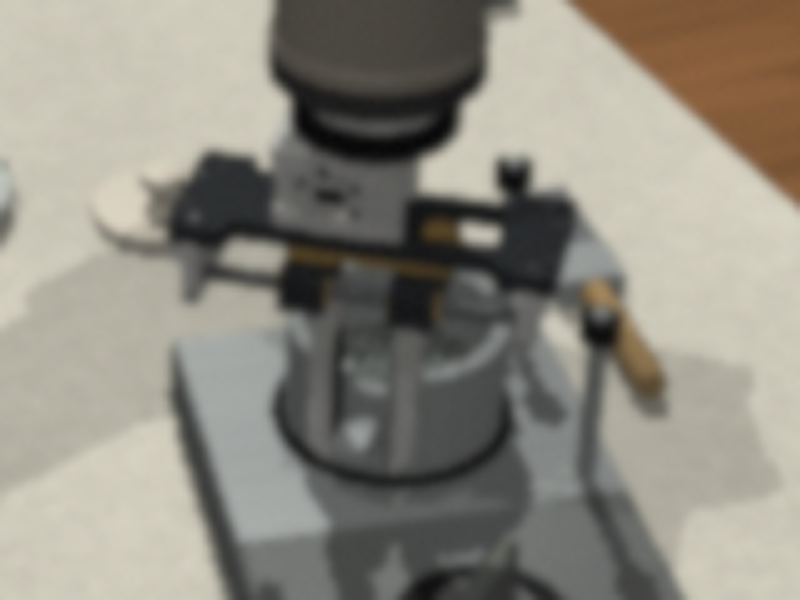

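The force dropped away and the rim looks smaller, so it probably fell in. I'll nudge a little further to see whether it blocks.

```bash
python3 -m crank '[[0.026,0.002,0,0,-0.02],[0.026,0.004,0,0,-0.04],[0.026,0.004,0,0,-0.04]]' 5;  python3 - <<'E'
from h import *
st()
r=cam("wrist"); cv2.imwrite("pics/w5.png",r["image"][:,:,::-1])
E
```

```text
time_s: 4.48
ee_pos: [555.8, -114.6, 80.6]
tool_rot: [0.674, -0.674, 0.214, -0.214]
force: [-1.1, -0.2, 1.9]
finger_gap: 25.9
t4.48 p [ 555.8 -114.6   80.6] x [ 0.817 -0.577 -0.   ] y [-0.  0. -1.] z [0.577 0.817 0.   ] xyaw -35.3 F [-1.1 -0.2  1.9] gap 25.9
```

View pics/w5.png

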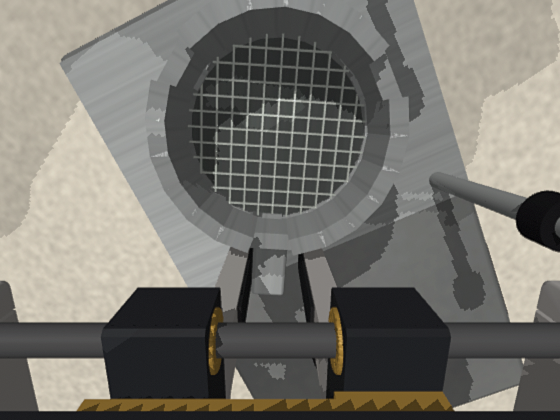

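```bash
python3 - <<'E'
from h import *
r=cam("wrist"); crop(r,215,225,110,90,7,"w5c.png")
C=[597.8,-53.6]
for z in (99,105):
    for uv in ([[256,292],[281,292]],):
        e=ray(r,uv,z); m=e.mean(0); print(z,e.round(1),np.degrees(np.arctan2(m[1]-C[1],m[0]-C[0]))%360,np.hypot(*(m[:2]-C)),np.linalg.norm(e[0]-e[1]))
crop(r,130,0,300,300,2,"w5d.png")
E
```

```text
99 [[ 538.4 -120.1   99. ]
 [ 549.6 -128.    99. ]] 232.6347043100621 88.64925298115341 13.629008793240018
105 [[ 540.7 -117.6  105. ]
 [ 551.4 -125.2  105. ]] 232.65506234937783 85.32865273240714 13.121413617969862
```

View pics/w5c.png

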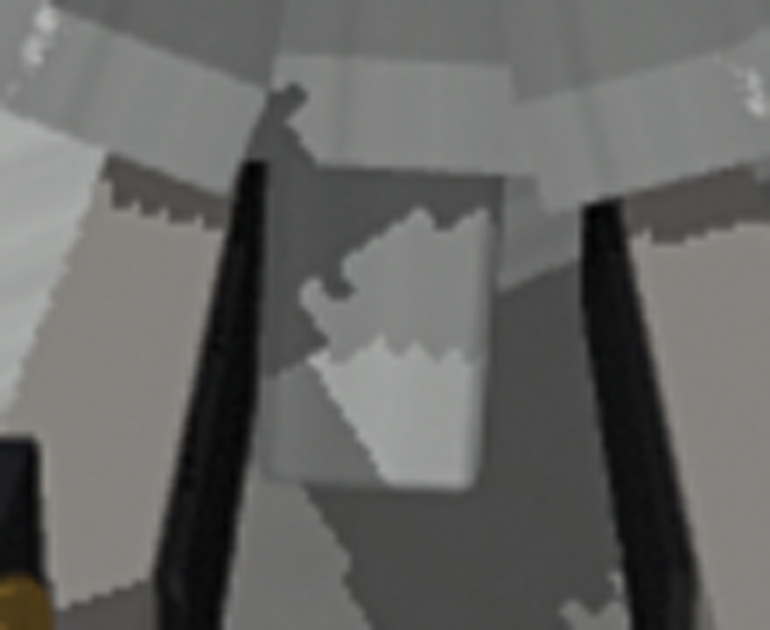

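View pics/w5d.png

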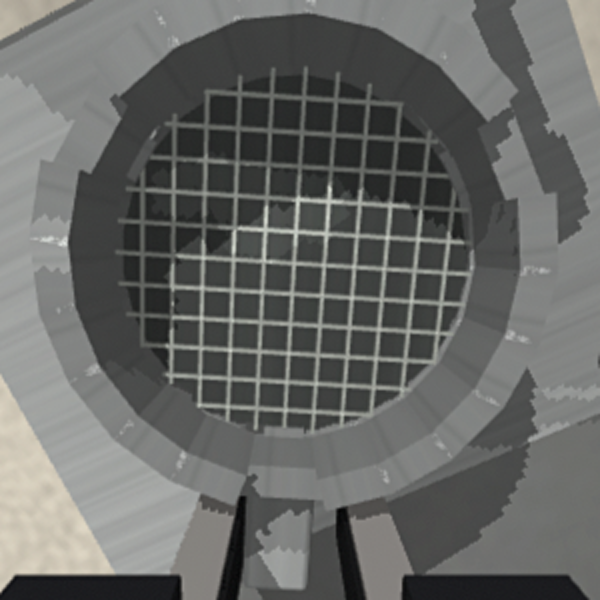

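```bash
python3 - <<'E'
from h import *
r=cam("wrist")
for z in (117,123):
    e=ray(r,[[164.7,120],[390.2,110]],z); print(z,np.linalg.norm(e[0]-e[1]), e.mean(0))
    e=ray(r,[[146,122],[409,115]],z); print(z,np.linalg.norm(e[0]-e[1]), e.mean(0))
E
```

```text
117 94.6457815978852 [601.02325762 -51.41373264 117.        ]
117 110.61600837674817 [600.24726323 -52.59138777 117.        ]
123 90.67651462660203 [600.92800747 -51.50990975 123.        ]
123 105.97697997915475 [600.18455684 -52.63817622 123.        ]
```

The rim's inner and outer diameters come out at 94.6 and 110.6 mm for z=117, against 95 and 111 expected. That means the sieve has dropped home. Next I'll back off, lift, and check from above.

```bash
python3 -m crank '[[0.04,-0.004,0,0,0.03],[0.04,-0.004,-0.002,0,0.03],[0.04,-0.004,-0.03,0,0.03],[0.04,-0.004,-0.07,0,0.03],[0.04,-0.004,-0.11,0,0.03]]' ; python3 -m crank '[[0.094,0.0,-0.03,0,0],[0.094,0,-0.04,0,0]]'; python3 - <<'E'
from h import *
st(); print(tool()[2]["joint_positions"].round(2))
r=cam("wrist"); cv2.imwrite("pics/w6.png",r["image"][:,:,::-1])
r=cam("side"); crop(r,230,150,160,120,5,"s6.png")
E
```

```text
time_s: 5.05
ee_pos: [551.6, -112.6, 191.4]
tool_rot: [-0.67, 0.671, -0.225, 0.224]
force: [1.5, 0.9, 0.5]
finger_gap: 39.9
time_s: 5.22
ee_pos: [554.1, -112.9, 235.2]
tool_rot: [0.671, -0.67, 0.223, -0.227]
force: [0.3, 0.7, 0.0]
finger_gap: 50.0
t5.22 p [ 554.1 -112.9  235.2] x [ 0.798 -0.603  0.004] y [ 0.006  0.    -1.   ] z [0.603 0.798 0.004] xyaw -37.1 F [0.3 0.7 0. ] gap 50.0
[-0.48  0.25  0.68  1.86 -0.18  1.09 -0.38]
```

View pics/w6.png

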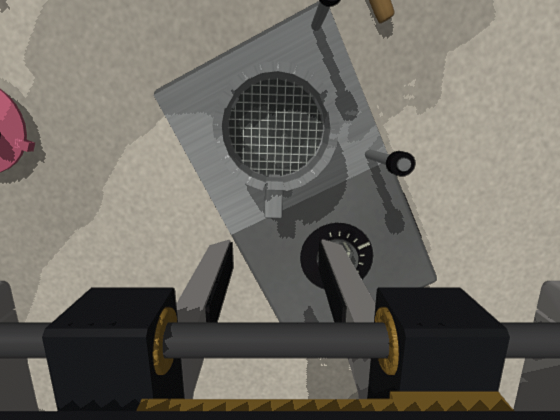

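View pics/s6.png

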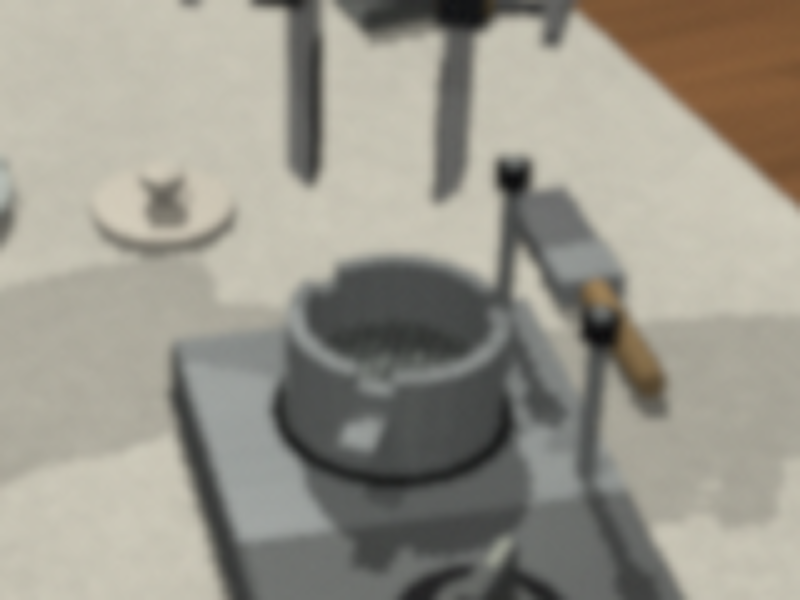

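In the side view the rim is lower, with its top edge going from row 245 to 257, and level. Next I'll measure the sieve pose accurately and the lid pose.

```bash
python3 - <<'E'
from h import *
r=cam("wrist"); crop(r,205,60,145,165,4,"w6c.png")
r=cam("top"); crop(r,255,165,70,70,8,"t6.png")
E
```

```text
(no output)
```

View pics/w6c.png

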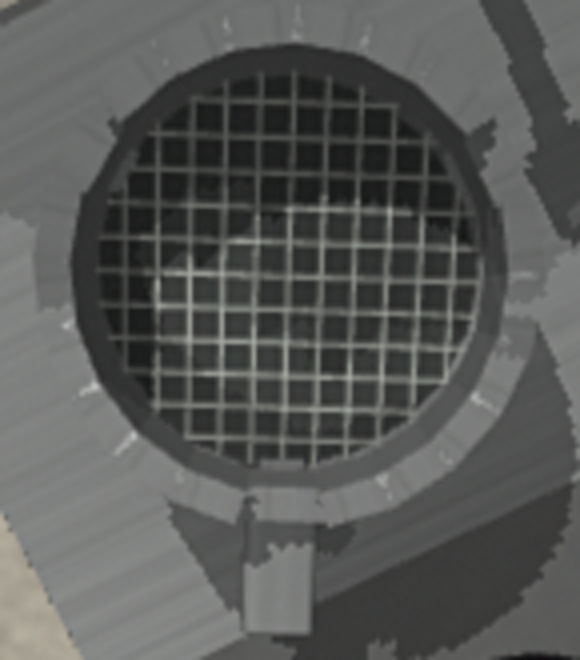

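View pics/t6.png

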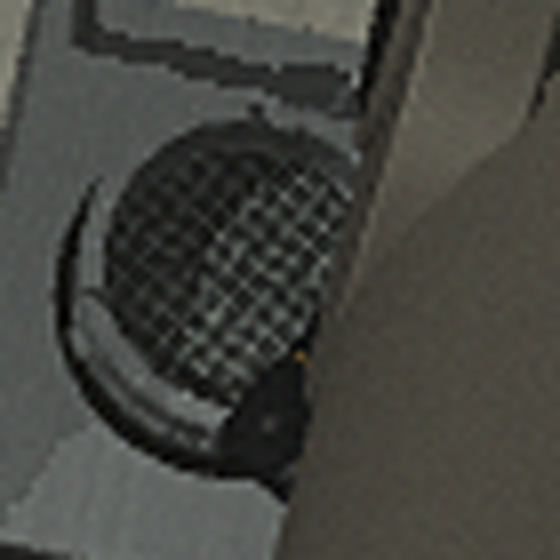

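```bash
python3 - <<'E'
from h import *
r=cam("wrist")
cu=lambda a,u0=205,v0=60,s=4:(np.array(a,float)+.5)/s-.5+[u0,v0]
C=ray(r,cu([[290,262]]),117)[0]; e=ray(r,cu([[245,633],[311,633],[313,560],[246,560]]),99); 
print(C,e.round(1)); m=e[:2].mean(0)-C; print(np.degrees(np.arctan2(m[1],m[0]))%360,np.hypot(*m[:2]))
d=e[0]-e[3]+e[1]-e[2]; print("edge dir",np.degrees(np.arctan2(d[1],d[0]))%360)
n=ray(r,cu([[283,490]]),117)[0]-C; print("notch",np.degrees(np.arctan2(n[1],n[0]))%360,np.hypot(*n[:2]))
E
```

```text
[596.64226805 -54.56547756 117.        ] [[ 534.5 -118.8   99. ]
 [ 547.5 -128.6   99. ]
 [ 558.9 -114.    99. ]
 [ 545.9 -104.2   99. ]]
231.15513773894082 88.70128166859435
edge dir 231.7601223760298
notch 231.20876420690598 49.818488304352755
```

Sieve angle is about 231.3° (lug directions -8.7° mod 120), with its centre near (597, -54). Next, over to the lid.

```bash
python3 -m crank '[[0.06,-0.03,0,0.025,0.06],[0.06,-0.06,0,0.05,0.12],[0.06,-0.09,0,0.075,0.18],[0.06,-0.12,0,0.1,0.24],[0.06,-0.15,0,0.125,0.3]]'; python3 - <<'E'
from h import *
st(); print(tool()[2]["joint_positions"].round(2)); to([451.5,302.5,200],-73)
E
```

```text
time_s: 5.88
ee_pos: [506.6, 79.3, 229.1]
tool_rot: [-0.628, 0.629, -0.324, 0.323]
force: [1.2, 0.8, -0.1]
finger_gap: 60.2
t5.88 p [506.6  79.3 229.1] x [ 0.581 -0.814 -0.   ] y [-0.002 -0.001 -1.   ] z [ 0.814  0.581 -0.002] xyaw -54.4 F [ 1.2  0.8 -0.1] gap 60.2
[-0.84  0.15  0.62  1.96 -0.1   1.06 -1.12]
shift m [-0.2136  0.029   0.085 ]
dyaw world deg -18.6 -> turn about tool y rad 0.3239 (y down => negated), j7 -1.12
```

```bash
python3 -m crank '[[0.06,-0.04,0,0.005,0.06],[0.06,-0.08,0,0.01,0.12],[0.06,-0.12,0,0.015,0.18],[0.06,-0.16,0,0.02,0.25],[0.06,-0.19,0,0.025,0.32]]';python3 -m crank '[[0.06,0,0,0,0],[0.06,0,0,0,0]]'; python3 - <<'E'
from h import *
st(); print(tool()[2]["joint_positions"].round(2)); to([451.5,302.5,200],-73)
r=cam("wrist"); cv2.imwrite("pics/w7.png",r["image"][:,:,::-1])
E
```

```text
time_s: 6.3
ee_pos: [414.7, 249.0, 229.2]
tool_rot: [-0.569, 0.57, -0.419, 0.419]
force: [0.1, 0.1, 0.4]
finger_gap: 60.1
time_s: 6.47
ee_pos: [416.0, 247.8, 229.1]
tool_rot: [-0.57, 0.571, -0.418, 0.418]
force: [0.7, -0.8, 0.1]
finger_gap: 59.7
t6.47 p [416.  247.8 229.1] x [ 0.302 -0.953  0.001] y [-0.002 -0.002 -1.   ] z [ 0.953  0.302 -0.002] xyaw -72.4 F [ 0.7 -0.8  0.1] gap 59.7
[-1.13  0.08  0.49  2.01 -0.04  1.06 -1.88]
shift m [-0.0414  0.0289  0.0504]
dyaw world deg -0.6 -> turn about tool y rad 0.0105 (y down => negated), j7 -1.88
```

View pics/w7.png

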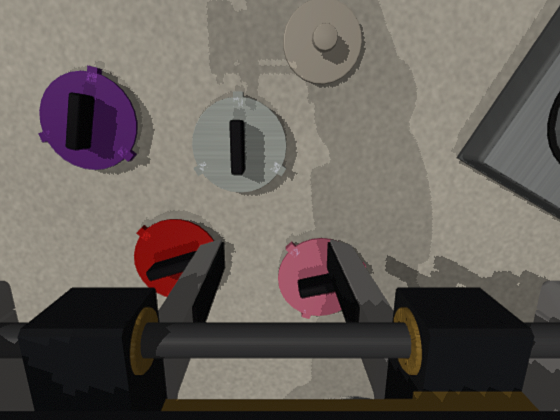

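The wrist view shows the grey lid at (240,143) with its bar along image columns 230–245. Its lugs are at (240,99), (201,168) and (280,168). Zooming in to measure it.

```bash
python3 - <<'E'
from h import *
r=cam("wrist"); crop(r,180,85,120,120,5,"w7c.png")
E
```

View pics/w7c.png

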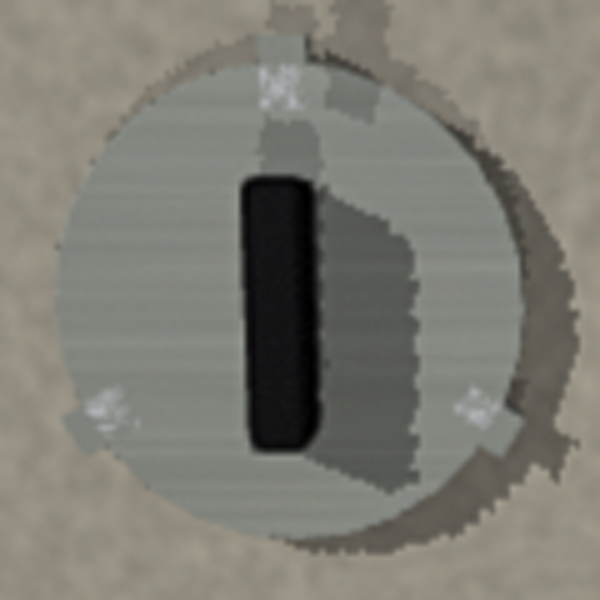

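```bash
python3 - <<'E'
from h import *
r=cam("wrist")
cu=lambda a,u0=180,v0=85,s=5:(np.array(a,float)+.5)/s-.5+[u0,v0]
L=ray(r,cu([[282,34],[80,432],[507,438]]),17)
print("lugs",L.round(1),"mean",L.mean(0).round(1))
c=ray(r,cu([[290,302]]),17)[0]; print("disc",c.round(1))
for l in L: v=l-c; print(np.degrees(np.arctan2(v[1],v[0])),np.hypot(*v[:2]))
b=ray(r,cu([[276,180],[278,310],[283,446]]),47); d=b[0]-b[2]; print("bar",b.round(1),np.degrees(np.arctan2(d[1],d[0])),np.linalg.norm(d))
to([c[0],c[1],20],-75)
E
```

```text
lugs [[507.4 320.6  17. ]
 [406.1 342.6  17. ]
 [435.3 244.4  17. ]] mean [449.6 302.6  17. ]
disc [450.7 302.8  17. ]
17.43079311698135 59.45000746328575
138.2654872783918 59.755399039658776
-104.71234725180713 60.41043127933282
bar [[477.3 310.   47. ]
 [451.1 302.2  47. ]
 [422.8 293.2  47. ]] 17.12684372324989 56.983566700781715
shift m [-0.045   0.2096  0.0489]
dyaw world deg -2.4 -> turn about tool y rad 0.0412 (y down => negated), j7 -1.88
```

```bash
python3 -m crank '[[0.05,-0.02,0.01,0.025,0.01],[0.05,-0.04,0.03,0.045,0.01],[0.05,-0.045,0.07,0.049,0.01],[0.05,-0.045,0.11,0.049,0.01],[0.05,-0.045,0.15,0.049,0.01]]'; python3 -m crank '[[0.05,0,0,0,0],[0.05,0,0,0,0]]';python3 - <<'E'
from h import *
st(); to([450.5,302.6,21],-73)
r=cam("wrist"); cv2.imwrite("pics/w8.png",r["image"][:,:,::-1])
E
```

```text
time_s: 7.03
ee_pos: [451.6, 303.4, 78.6]
tool_rot: [0.568, -0.567, 0.421, -0.422]
force: [1.4, 1.0, -0.5]
finger_gap: 50.2
time_s: 7.2
ee_pos: [450.6, 302.3, 79.6]
tool_rot: [-0.566, 0.569, -0.422, 0.422]
force: [0.6, -0.3, 0.7]
finger_gap: 49.9
t7.20 p [450.6 302.3  79.6] x [ 0.288 -0.958  0.003] y [-0.002 -0.004 -1.   ] z [ 0.958  0.288 -0.003] xyaw -73.3 F [ 0.6 -0.3  0.7] gap 49.9
shift m [-0.0005  0.0586  0.0002]
dyaw world deg 0.3 -> turn about tool y rad -0.0049 (y down => negated), j7 -1.77
```

View pics/w8.png

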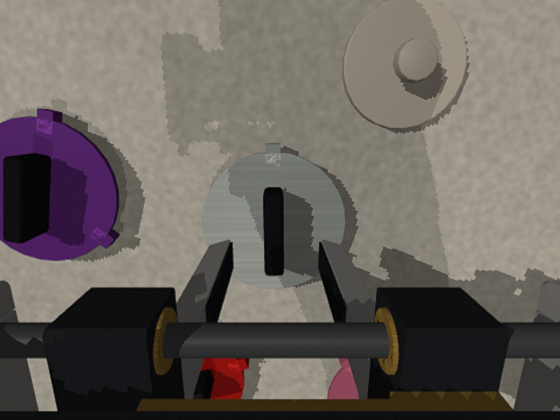

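The bar at (273,230) is centred between the fingers. I'll descend and grip.

```bash
python3 -m crank '[[0.05,0,0.025,0,0],[0.05,0,0.045,0,0],[0.05,0,0.057,0,0],[0.05,0,0.057,0,0],[0.03,0,0.057,0,0]]'; python3 -m crank '[[0.0,0,0,0,0],[0.0,0,0,0,0],[0,0,0,0,0],[0,0,0,0,0],[0,0,0,0,0]]' 45; python3 - <<'E'
from h import *
st()
r=cam("wrist"); cv2.imwrite("pics/w9.png",r["image"][:,:,::-1])
E
```

```text
time_s: 7.67
ee_pos: [451.5, 304.7, 25.0]
tool_rot: [0.568, -0.567, 0.421, -0.422]
force: [0.6, 1.1, 1.6]
finger_gap: 46.2
time_s: 8.08
ee_pos: [450.8, 304.5, 23.9]
tool_rot: [0.568, -0.568, 0.421, -0.421]
force: [-0.1, -1.3, 10.2]
finger_gap: 13.8
t8.08 p [450.8 304.5  23.9] x [ 0.29  -0.957 -0.   ] y [ 0.  0. -1.] z [0.957 0.29  0.   ] xyaw -73.2 F [-0.1 -1.3 10.2] gap 13.8
```

View pics/w9.png

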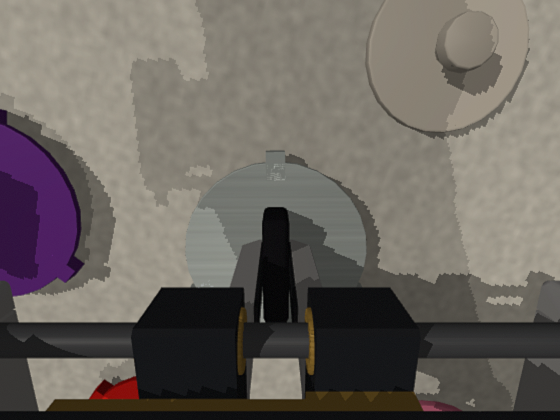

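```bash
python3 -m crank '[[0,0,-0.02,0,0],[0,0,-0.05,0,0],[0,0,-0.09,0,0],[0,0,-0.13,0,0],[0,0,-0.17,0,0]]' 45; python3 -m crank '[[0,0,-0.01,0,0],[0,0,-0.01,0,0]]'; python3 - <<'E'
from h import *
st(); to([597.2,-54,200],-98.9)
r=cam("wrist"); cv2.imwrite("pics/w10.png",r["image"][:,:,::-1])
r=cam("side"); crop(r,130,100,160,120,5,"s10.png")
E
```

```text
time_s: 8.55
ee_pos: [450.3, 303.7, 195.1]
tool_rot: [-0.567, 0.568, -0.421, 0.422]
force: [1.1, 1.4, -1.8]
finger_gap: 13.5
time_s: 8.72
ee_pos: [451.9, 305.4, 206.6]
tool_rot: [0.57, -0.566, 0.421, -0.421]
force: [0.3, 0.9, -1.9]
finger_gap: 13.8
t8.72 p [451.9 305.4 206.6] x [ 0.29  -0.957 -0.003] y [ 0.003  0.004 -1.   ] z [0.957 0.29  0.004] xyaw -73.2 F [ 0.3  0.9 -1.9] gap 13.8
shift m [0.3861 0.0055 0.035 ]
dyaw world deg -25.7 -> turn about tool y rad 0.4491 (y down => negated), j7 -1.86
```

View pics/w10.png

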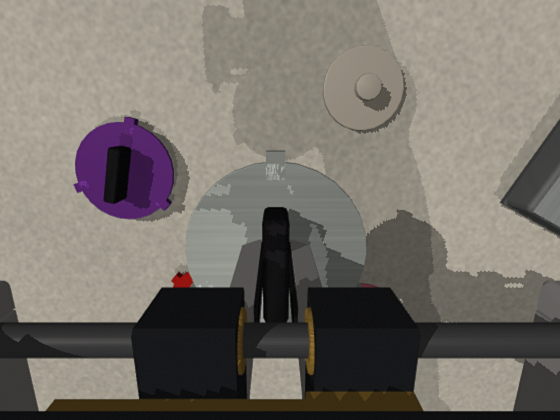

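View pics/s10.png

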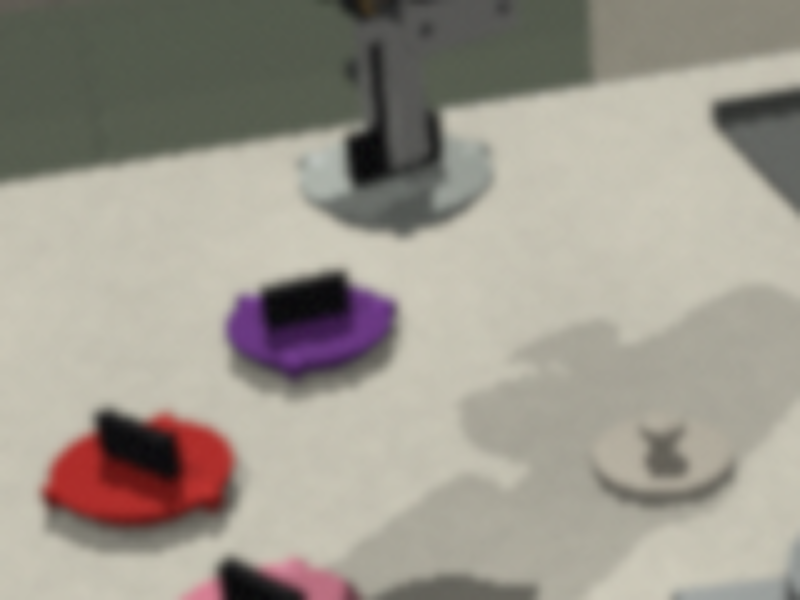

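```bash
python3 - <<'E'
from h import *
r=cam("wrist"); p,M,o=tool()
crop(r,170,130,220,180,3,"w10c.png")
for uv in ([275.5,150],[186,240],[366,240]):
    q=ray(r,[uv],p[2]-7)[0]; print(uv,(M.T@(q-p)).round(1))
E
python3 -m crank '[[0,0.03,0,0.003,0.08],[0,0.065,0,0.007,0.16],[0,0.1,0,0.01,0.24],[0,0.135,0,0.013,0.32],[0,0.17,0,0.015,0.4]]'
python3 - <<'E'
from h import *
st(); to([597.2,-54,200],-98.9); print(tool()[2]["joint_positions"].round(2))
E
```

```text
[275.5, 150] [-0.4  6.9 60. ]
[186, 240] [-54.7   6.9   6.1]
[366, 240] [54.5  7.   6.1]
time_s: 9.28
ee_pos: [513.8, 144.1, 201.7]
tool_rot: [0.471, -0.473, 0.527, -0.527]
force: [1.1, 0.5, -1.5]
finger_gap: 13.9
t9.28 p [513.8 144.1 201.7] x [-0.11  -0.994  0.002] y [-0.002 -0.002 -1.   ] z [ 0.994 -0.11  -0.002] xyaw -96.3 F [ 1.1  0.5 -1.5] gap 13.9
shift m [0.1877 0.0019 0.1047]
dyaw world deg -2.6 -> turn about tool y rad 0.0453 (y down => negated), j7 -1.91
[-0.95  0.23  0.65  1.95 -0.16  1.01 -1.91]
```

View pics/w10c.png

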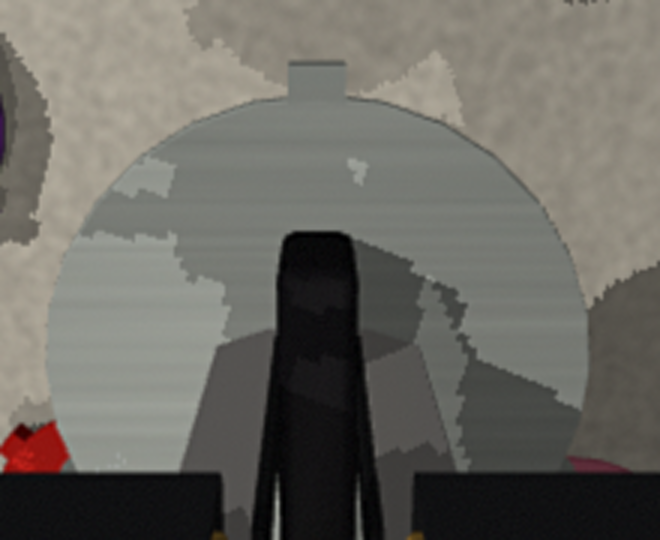

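```bash
python3 -m crank '[[0,0.035,0,0.02,0.02],[0,0.07,0,0.04,0.04],[0,0.105,0,0.06,0.045],[0,0.14,0,0.08,0.045],[0,0.175,0,0.1,0.045]]'
python3 -m crank '[[0,0.013,0.02,0.005,0],[0,0.013,0.035,0.005,0],[0,0.013,0.035,0.005,0]]'
python3 - <<'E'
from h import *
st(); to([597.2,-54,200],-98.9); print(tool()[2]["joint_positions"].round(2))
r=cam("wrist"); cv2.imwrite("pics/w11.png",r["image"][:,:,::-1])
r=cam("side"); crop(r,230,130,160,120,5,"s11.png")
r=cam("top"); crop(r,235,145,110,100,7,"t11.png")
E
```

```text
time_s: 9.7
ee_pos: [594.6, -40.5, 201.5]
tool_rot: [0.46, -0.462, 0.537, -0.536]
force: [0.4, 0.9, -2.3]
finger_gap: 14.0
time_s: 9.95
ee_pos: [595.7, -53.7, 164.0]
tool_rot: [0.458, -0.462, 0.538, -0.536]
force: [-0.1, 0.6, -3.4]
finger_gap: 13.5
t9.95 p [595.7 -53.7 164. ] x [-0.153 -0.988  0.003] y [-0.007 -0.002 -1.   ] z [ 0.988 -0.153 -0.006] xyaw -98.8 F [-0.1  0.6 -3.4] gap 13.5
shift m [ 0.0002 -0.0361  0.0013]
dyaw world deg -0.1 -> turn about tool y rad 0.0015 (y down => negated), j7 -1.45
[-0.55  0.41  0.69  1.85 -0.31  0.99 -1.45]
```

View pics/w11.png

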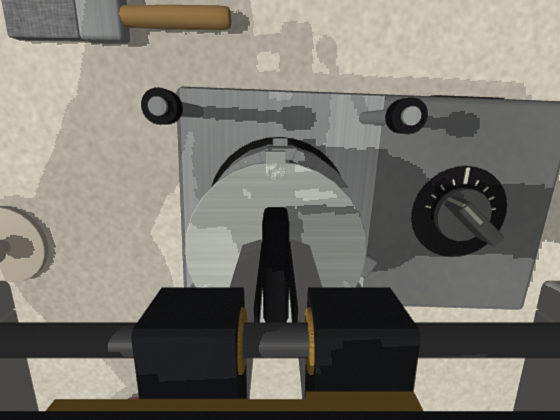

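View pics/s11.png

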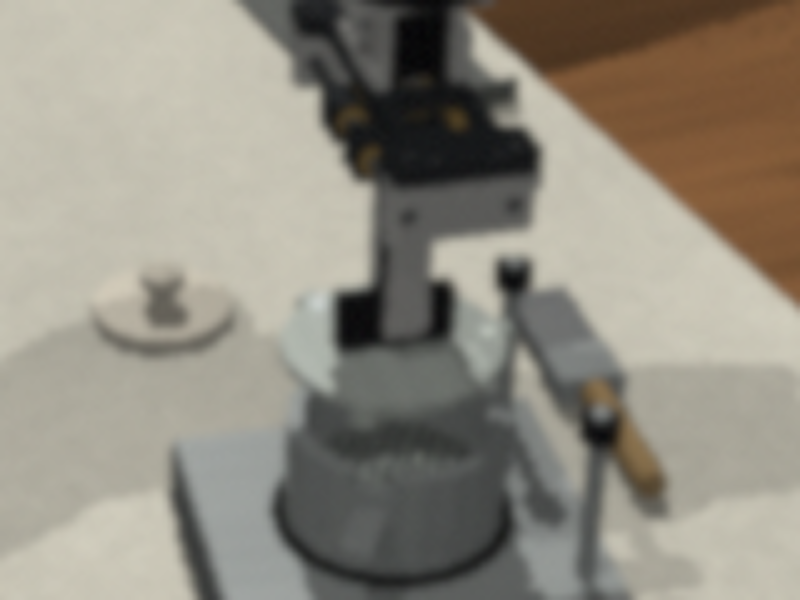

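View pics/t11.png

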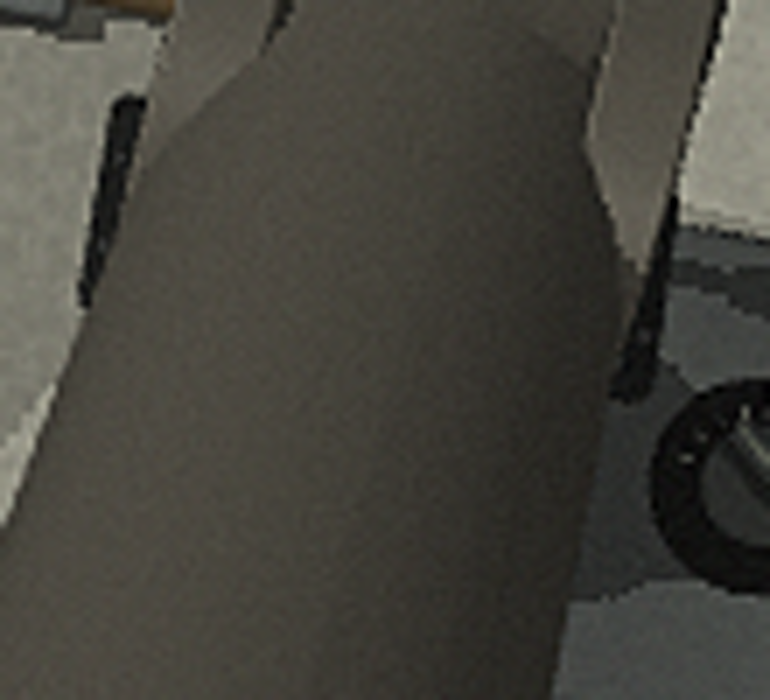

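```bash
python3 -m crank '[[0,0,0.01,0.001,0],[0,0,0.02,0.001,0],[0,0,0.026,0.001,0],[0,0,0.029,0.001,0],[0,0,0.031,0.001,0]]'
python3 - <<'E'
from h import *
st()
E
```

```text
time_s: 10.52
ee_pos: [599.5, -53.0, 138.3]
tool_rot: [-0.461, 0.46, -0.536, 0.537]
force: [-8.7, -6.1, 28.0]
finger_gap: 14.3
t10.52 p [599.5 -53.  138.3] x [-0.151 -0.989  0.   ] y [ 0.001 -0.    -1.   ] z [ 0.989 -0.151  0.001] xyaw -98.7 F [-8.7 -6.1 28. ] gap 14.3
```

```bash
python3 -m crank '[[0,0,-0.008,0,0],[0,0,-0.012,0,0],[0,0,-0.012,0,0]]'
python3 - <<'E'
from h import *
st()
for i in range(3): r=cam("wrist"); st()
cv2.imwrite("pics/w12.png",r["image"][:,:,::-1])
r=cam("side"); crop(r,230,130,160,120,5,"s12.png")
E
```

```text
time_s: 10.77
ee_pos: [599.5, -52.2, 150.1]
tool_rot: [-0.461, 0.461, -0.536, 0.536]
force: [0.3, -0.2, -2.1]
finger_gap: 13.9
t10.77 p [599.5 -52.2 150.1] x [-0.15  -0.989 -0.   ] y [ 0.001  0.    -1.   ] z [ 0.989 -0.15   0.001] xyaw -98.7 F [ 0.3 -0.2 -2.1] gap 13.9
t10.82 p [599.2 -52.2 149.7] x [-0.15  -0.989 -0.   ] y [ 0.001  0.    -1.   ] z [ 0.989 -0.15   0.001] xyaw -98.7 F [ 0.1 -0.3 -2. ] gap 14.0
t10.87 p [599.1 -52.1 149.4] x [-0.15  -0.989 -0.   ] y [ 0.  0. -1.] z [ 0.989 -0.15   0.   ] xyaw -98.6 F [-0.2 -0.1 -2.5] gap 13.4
t10.92 p [599.  -52.1 149.2] x [-0.15  -0.989 -0.   ] y [-0.  0. -1.] z [ 0.989 -0.15  -0.   ] xyaw -98.6 F [ 0.4 -0.6 -1.9] gap 13.6
```

View pics/w12.png

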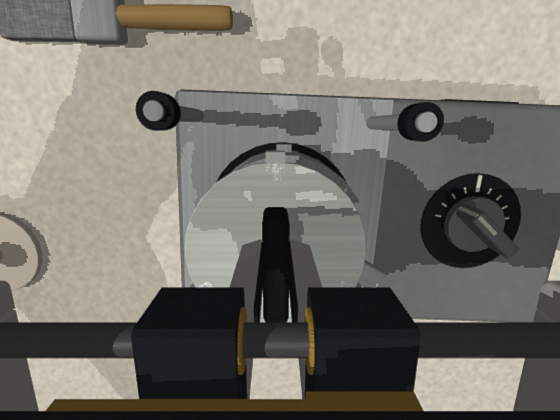

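View pics/s12.png

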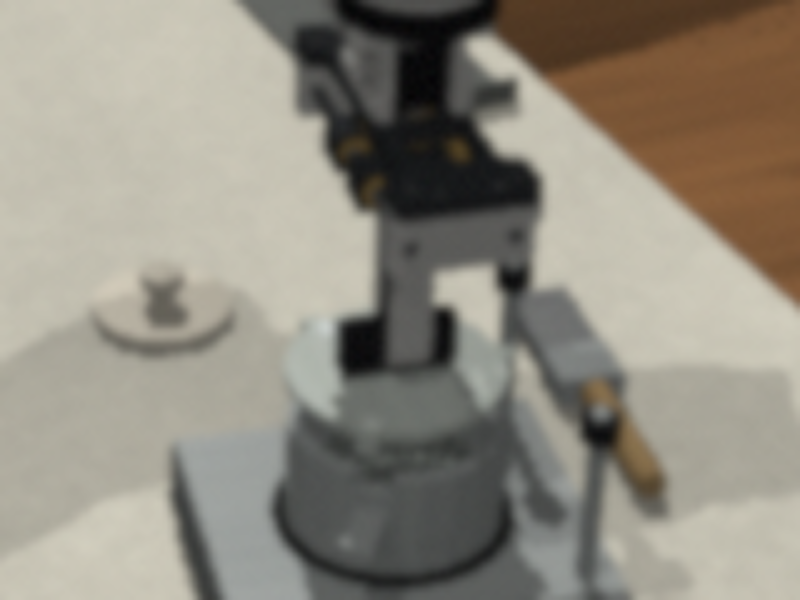

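```bash
python3 -m crank '[[0,0.0017,0.002,-0.001,0],[0,0.0017,0.005,-0.001,0],[0,0.0017,0.008,-0.001,0],[0,0.0017,0.01,-0.001,0],[0,0.0017,0.012,-0.001,0]]'
python3 - <<'E'
from h import *
st()
E
```

```text
time_s: 11.38
ee_pos: [598.2, -54.6, 137.7]
tool_rot: [-0.461, 0.461, -0.536, 0.537]
force: [-1.8, -5.9, 14.7]
finger_gap: 13.7
t11.38 p [598.2 -54.6 137.7] x [-0.151 -0.989  0.001] y [ 0.001 -0.001 -1.   ] z [ 0.989 -0.151  0.001] xyaw -98.7 F [-1.8 -5.9 14.7] gap 13.7
```

```bash
python3 - <<'E'
from h import *
r=cam("side"); crop(r,275,180,70,60,10,"s13.png")
r=cam("wrist"); crop(r,170,120,220,180,3,"w13.png"); st()
E
```

```text
t11.48 p [598.1 -54.9 137.6] x [-0.151 -0.988  0.001] y [ 0.001 -0.001 -1.   ] z [ 0.988 -0.151  0.001] xyaw -98.7 F [-0.7 -4.1  3.5] gap 13.6
```

View pics/s13.png

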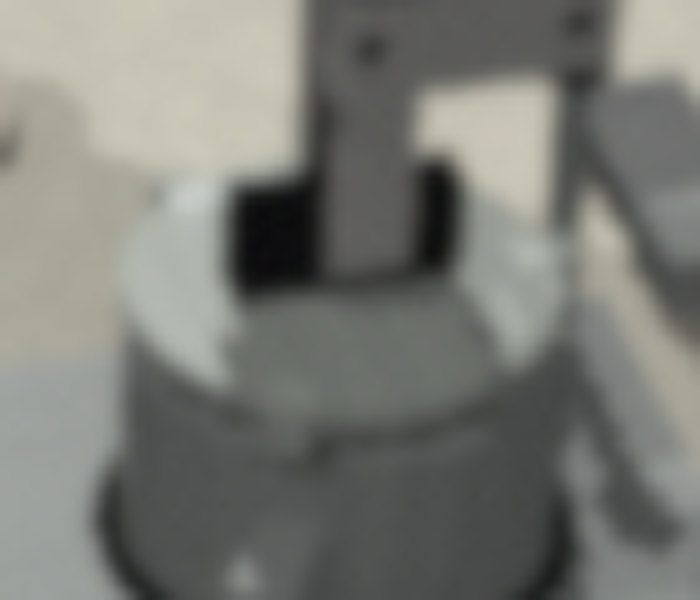

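View pics/w13.png

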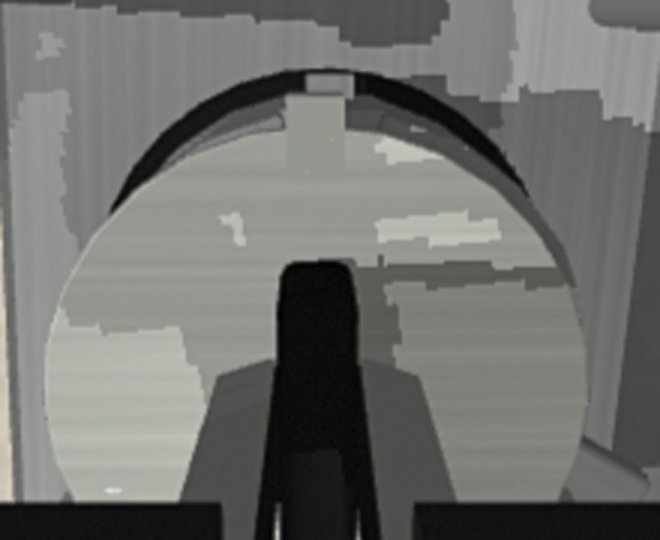

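The side view shows the spigot entering the sieve. In the wrist crop the lid lug (cols 287–347) sits at the left edge of the sieve notch (285–380). I'll shift slightly right and turn clockwise, then lower.

```bash
python3 -m crank '[[0,0.0006,0,0,0.015],[0,0.0012,0,0,0.03],[0,0.0012,0.002,0,0.03],[0,0.0012,0.004,0,0.03],[0,0.0012,0.006,0,0.03]]'
python3 - <<'E'
from h import *
st()
r=cam("wrist"); crop(r,170,120,220,180,3,"w14.png"); st()
E
```

```text
time_s: 11.9
ee_pos: [597.7, -55.0, 131.2]
tool_rot: [-0.453, 0.453, -0.543, 0.543]
force: [1.2, -2.3, -0.4]
finger_gap: 13.4
t11.90 p [597.7 -55.  131.2] x [-0.18  -0.984  0.   ] y [ 0. -0. -1.] z [ 0.984 -0.18   0.   ] xyaw -100.4 F [ 1.2 -2.3 -0.4] gap 13.4
t11.95 p [597.6 -54.9 130.8] x [-0.18  -0.984  0.   ] y [-0. -0. -1.] z [ 0.984 -0.18  -0.   ] xyaw -100.4 F [ 1.3 -2.2 -1.8] gap 13.6
```

View pics/w14.png

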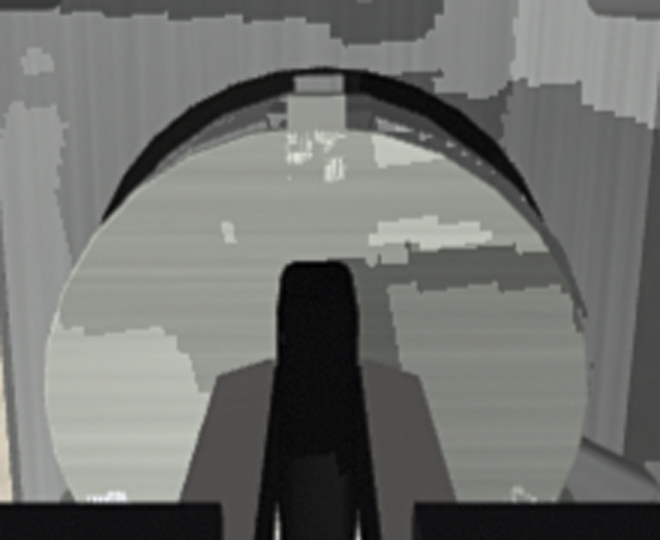

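It's going in freely. Lowering the rest of the way.

```bash
python3 -m crank '[[0,0,0.001,0,0],[0,0,0.002,0,0],[0,0,0.003,0,0],[0,0,0.004,0,0],[0,0,0.004,0,0]]'
python3 - <<'E'
from h import *
st()
r=cam("wrist"); crop(r,170,120,220,180,3,"w15.png"); st()
r=cam("side"); crop(r,275,180,70,60,10,"s15.png")
E
```

```text
time_s: 12.37
ee_pos: [597.8, -54.8, 128.6]
tool_rot: [0.453, -0.452, 0.543, -0.543]
force: [-7.8, 2.1, 23.1]
finger_gap: 13.7
t12.37 p [597.8 -54.8 128.6] x [-0.18  -0.984 -0.001] y [ 0.     0.001 -1.   ] z [ 0.984 -0.18  -0.   ] xyaw -100.4 F [-7.8  2.1 23.1] gap 13.7
t12.42 p [597.8 -54.8 128.6] x [-0.18  -0.984 -0.001] y [ 0.     0.001 -1.   ] z [ 0.984 -0.18   0.   ] xyaw -100.4 F [-8.6  2.2 22.4] gap 13.7
```

View pics/s15.png

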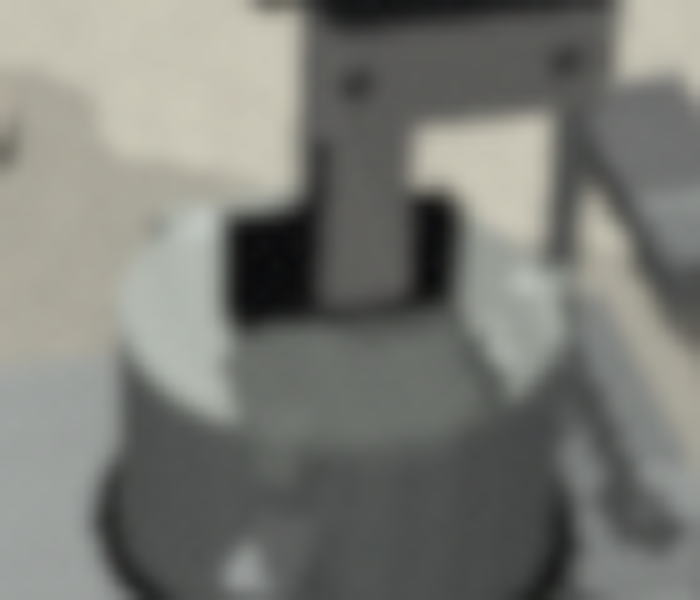

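The TCP stopped at 128.6 (home expected at about 129), the contact is firm, and no dark gap remains at the rim. Releasing and lifting.

```bash
python3 -m crank '[[0.014,0,-0.001,0,0],[0.03,0,-0.002,0,0],[0.045,0,-0.002,0,0],[0.045,0,-0.002,0,0]]'; python3 -m crank '[[0.045,0,-0.02,0,0],[0.045,0,-0.05,0,0],[0.045,0,-0.08,0,0],[0.045,0,-0.1,0,0]]'
python3 - <<'E'
from h import *
st()
r=cam("wrist"); cv2.imwrite("pics/w16.png",r["image"][:,:,::-1])
r=cam("side"); crop(r,265,170,90,75,8,"s16.png")
C=[566.1,-215.2]
to([C[0],C[1],200],-56)
E
```

```text
time_s: 12.8
ee_pos: [597.6, -54.9, 129.4]
tool_rot: [0.453, -0.453, 0.543, -0.543]
force: [0.4, 0.2, -0.3]
finger_gap: 30.4
time_s: 13.13
ee_pos: [598.1, -55.4, 231.8]
tool_rot: [-0.453, 0.452, -0.543, 0.544]
force: [0.2, -0.2, 1.1]
finger_gap: 44.8
t13.13 p [598.1 -55.4 231.8] x [-0.181 -0.984 -0.   ] y [ 0.001 -0.    -1.   ] z [ 0.984 -0.181  0.001] xyaw -100.4 F [ 0.2 -0.2  1.1] gap 44.8
shift m [ 0.1633  0.0323 -0.0039]
dyaw world deg 44.4 -> turn about tool y rad -0.7747 (y down => negated), j7 -1.52
```

View pics/w16.png

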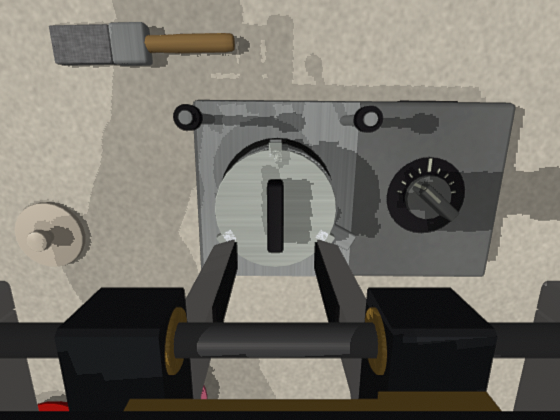

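View pics/s16.png

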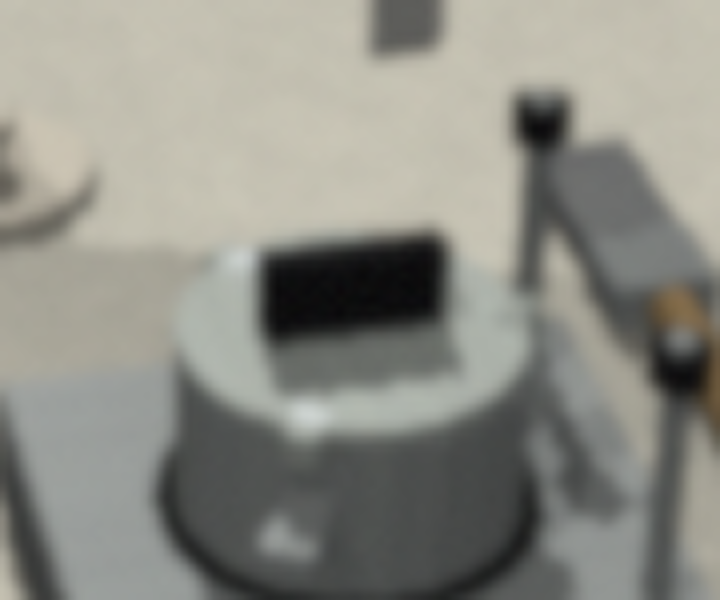

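The lid lies flush on the sieve with its lug in the notch. Next is the dial. I'll measure its bar and mark from this view.

```bash
python3 - <<'E'
from h import *
r=cam("wrist"); crop(r,375,145,100,100,6,"w16c.png"); crop(r,205,135,145,145,4,"w16l.png")
E
```

```text
(no output)
```

View pics/w16c.png

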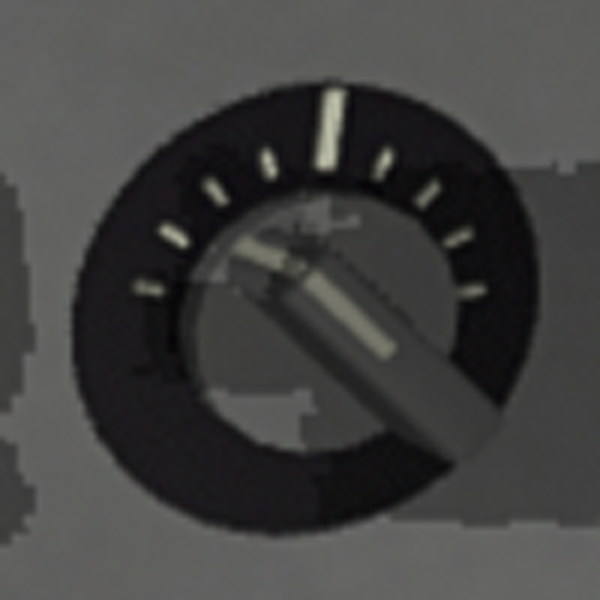

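View pics/w16l.png

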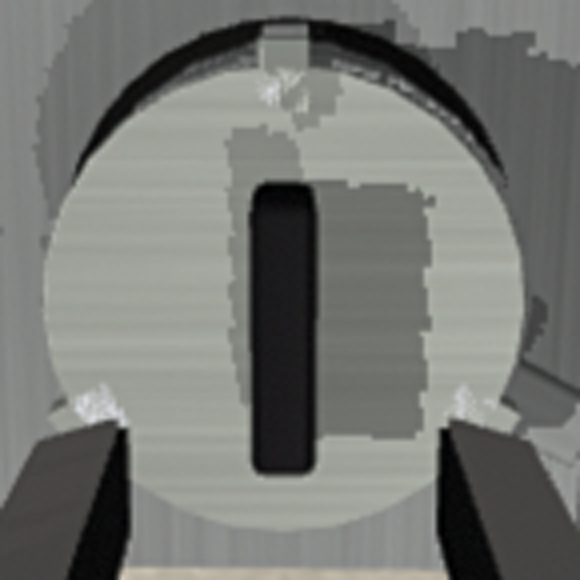

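```bash
python3 - <<'E'
from h import *
r=cam("wrist")
cu=lambda a,u0=375,v0=145,s=6:(np.array(a,float)+.5)/s-.5+[u0,v0]
w=lambda d:np.degrees(np.arctan2(d[1],d[0]))
m=ray(r,cu([[334,88],[326,170]]),55); print("mark",m.round(1),w(m[0]-m[1]))
b=ray(r,cu([[308,278],[392,353]]),91); print("white line",b.round(1),w(b[0]-b[1]))
t=ray(r,cu([[300,270],[483,440]]),91); print("bar ends",t.round(1),"mid",t.mean(0).round(1),w(t[0]-t[1]),np.linalg.norm(t[0]-t[1]))
d=ray(r,cu([[307,308]]),55);print("ring ctr",d)
cl=lambda a:cu(a,205,135,4)
for z in(122,128):
    q=ray(r,cl([[44,295],[524,295],[285,66],[285,530]]),z);print(z,np.linalg.norm(q[0]-q[1]),np.linalg.norm(q[2]-q[3]),q.mean(0))
E
```

```text
mark [[ 604.5 -225.6   55. ]
 [ 589.9 -223.3   55. ]] -9.086649363622795
white line [[ 580.6 -203.5   91. ]
 [ 565.2 -216.5   91. ]] 40.2106621517759
bar ends [[ 582.2 -202.3   91. ]
 [ 547.2 -230.8   91. ]] mid [ 564.7 -216.6   91. ] 39.204753406316335 45.10981011337098
ring ctr [[ 564.76188188 -218.23068533   55.        ]]
122 109.06569902503254 109.25712279808542 [596.14410939 -54.78431534 122.        ]
128 106.79627158208069 106.98371222966257 [597.70272142 -55.06229013 128.        ]
```

```bash
python3 -m crank '[[0.045,0.04,0,0,-0.12],[0.045,0.08,0,0,-0.24],[0.045,0.12,0,-0.001,-0.36],[0.045,0.15,0.01,-0.002,-0.48],[0.045,0.164,0.03,-0.003,-0.6]]'; python3 -m crank '[[0.045,0,0.03,0,-0.12],[0.045,0,0.06,0,-0.24],[0.045,0,0.075,0,-0.26],[0.045,0,0.075,0,-0.26]]'
python3 - <<'E'
from h import *
st(); to([565.3,-216.2,70],-51); print(tool()[2]["joint_positions"].round(2))
r=cam("wrist"); cv2.imwrite("pics/w17.png",r["image"][:,:,::-1])
E
```

```text
time_s: 13.75
ee_pos: [564.1, -220.6, 199.9]
tool_rot: [-0.593, 0.593, -0.385, 0.386]
force: [-0.1, -0.6, -1.2]
finger_gap: 45.4
time_s: 14.08
ee_pos: [562.3, -215.2, 119.9]
tool_rot: [-0.637, 0.638, -0.308, 0.303]
force: [-0.8, 0.4, -0.8]
finger_gap: 45.0
t14.08 p [ 562.3 -215.2  119.9] x [ 0.627 -0.779 -0.005] y [-0.007  0.001 -1.   ] z [ 0.779  0.627 -0.005] xyaw -51.2 F [-0.8  0.4 -0.8] gap 45.0
shift m [0.0029 0.0499 0.0019]
dyaw world deg 0.2 -> turn about tool y rad -0.0035 (y down => negated), j7 -0.38
[-0.15  0.45  0.53  1.87 -0.28  0.91 -0.38]
```

View pics/w17.png

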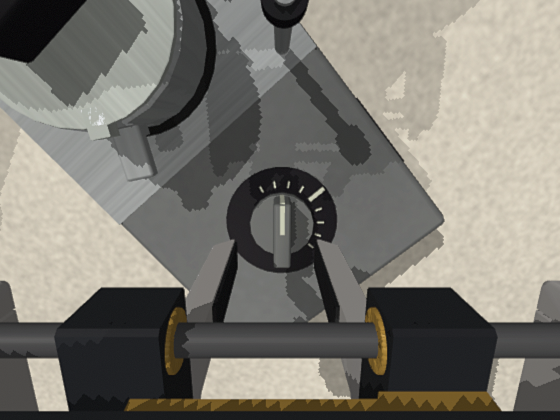

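The wrist view shows the bar upright at column 282, about 4 mm right of centre, with its angle matched to the jaws. I'll correct for that, descend, and grip lightly.

```bash
python3 -m crank '[[0.045,0.002,0.01,0.001,0],[0.045,0.0035,0.03,0.002,0],[0.045,0.0035,0.045,0.002,0],[0.045,0.0035,0.048,0.002,0],[0.045,0.0035,0.048,0.002,0]]'; python3 -m crank '[[0.02,0,0,0,0],[0,0,0,0,0],[0,0,0,0,0],[0,0,0,0,0],[0,0,0,0,0]]' 15
python3 - <<'E'
from h import *
st()
r=cam("wrist"); cv2.imwrite("pics/w18.png",r["image"][:,:,::-1])
E
```

```text
time_s: 14.55
ee_pos: [568.8, -217.2, 76.2]
tool_rot: [-0.637, 0.638, -0.306, 0.306]
force: [-0.3, -0.4, -0.1]
finger_gap: 44.8
time_s: 14.97
ee_pos: [569.2, -217.3, 77.0]
tool_rot: [0.638, -0.637, 0.306, -0.306]
force: [-3.3, 4.0, 3.9]
finger_gap: 14.8
t14.97 p [ 569.2 -217.3   77. ] x [ 0.626 -0.78   0.   ] y [ 0.001 -0.    -1.   ] z [0.78  0.626 0.001] xyaw -51.2 F [-3.3  4.   3.9] gap 14.8
```

View pics/w18.png

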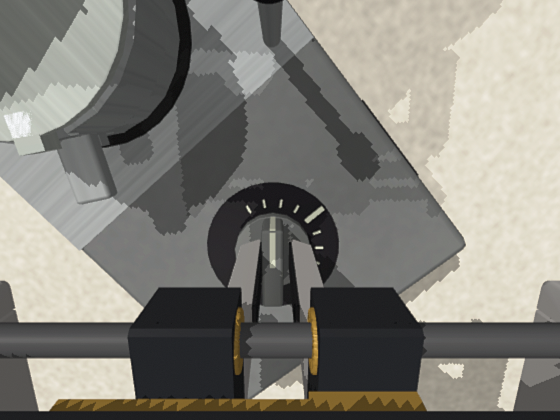

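```bash
python3 -m crank '[[0,-0.0015,0.003,0,0],[0,-0.0015,0.003,0,0],[0,-0.0015,0.003,0,0]]' 15
python3 - <<'E'
from h import *
st()
E
```

```text
time_s: 15.27
ee_pos: [568.4, -215.7, 74.4]
tool_rot: [0.638, -0.637, 0.305, -0.306]
force: [-2.3, 3.8, 11.1]
finger_gap: 11.6
t15.27 p [ 568.4 -215.7   74.4] x [ 0.626 -0.78   0.   ] y [ 0.001  0.001 -1.   ] z [0.78  0.626 0.001] xyaw -51.2 F [-2.3  3.8 11.1] gap 11.6
```

Gripped at 11.6 mm. Turning clockwise.

```bash
python3 -m crank '[[0,0.0003,0,0,0.12],[0,0.0006,0,-0.0001,0.24],[0,0.001,0,-0.0002,0.36],[0,0.0013,0,-0.0003,0.48],[0,0.0016,0,-0.0005,0.6]]' 15
python3 -m crank '[[0,0.0004,0,-0.0003,0.1],[0,0.0006,0,-0.0004,0.2],[0,0.0006,0,-0.0004,0.2]]' 15
python3 - <<'E'
from h import *
st()
r=cam("wrist"); cv2.imwrite("pics/w19.png",r["image"][:,:,::-1]); crop(r,205,150,140,140,5,"w19c.png")
E
```

```text
time_s: 15.68
ee_pos: [569.2, -217.9, 74.4]
tool_rot: [0.518, -0.517, 0.482, -0.482]
force: [-1.3, 1.2, 8.1]
finger_gap: 11.9
time_s: 15.93
ee_pos: [569.2, -218.7, 74.4]
tool_rot: [-0.467, 0.466, -0.531, 0.532]
force: [0.8, 1.0, 11.3]
finger_gap: 11.7
t15.93 p [ 569.2 -218.7   74.4] x [-0.13  -0.992  0.   ] y [ 0.002 -0.001 -1.   ] z [ 0.992 -0.13   0.002] xyaw -97.5 F [ 0.8  1.  11.3] gap 11.7
```

View pics/w19.png

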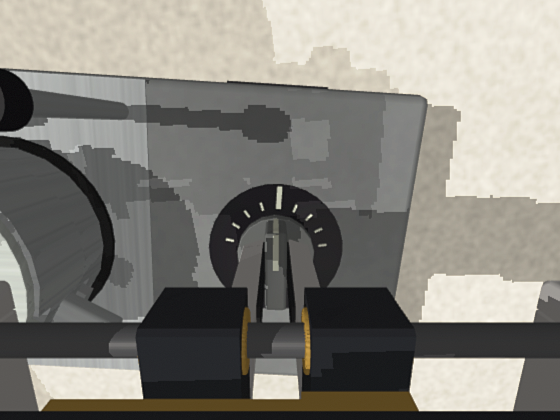

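View pics/w19c.png

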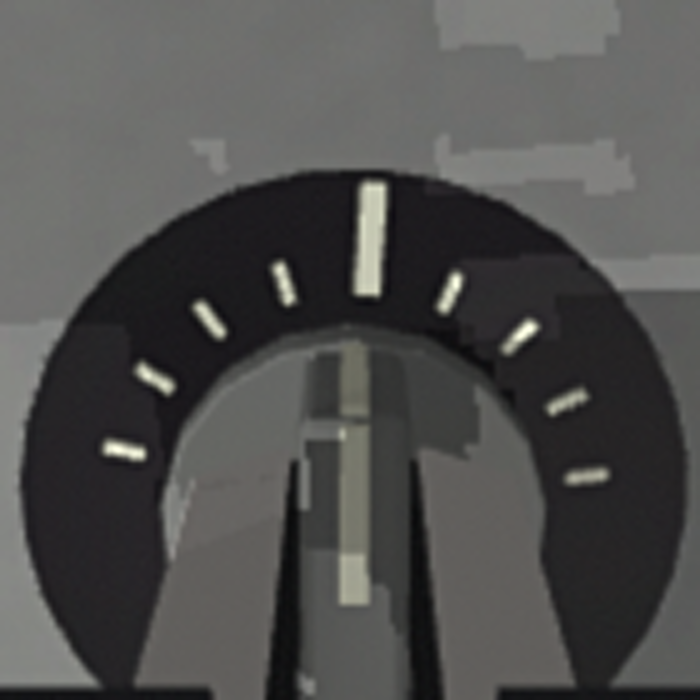

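The pointer is a few degrees short of the long mark at crop (370,240). I'll compute the residual.

```bash
python3 - <<'E'
from h import *
r=cam("wrist")
cu=lambda a,u0=205,v0=150,s=5:(np.array(a,float)+.5)/s-.5+[u0,v0]
w=lambda d:np.degrees(np.arctan2(d[1],d[0]))
m=ray(r,cu([[373,182],[367,296]]),55); print("mark",m.round(1),w(m[0]-m[1]))
b=ray(r,cu([[354,420],[353,602]]),91); print("line",b.round(1),w(b[0]-b[1]))
# ring ends: short marks symmetric about long one
s=ray(r,cu([[285,283],[451,292],[210,320],[521,336],[154,379],[567,402],[124,450],[587,476]]),55)[:,:2]
mid=m.mean(0)[:2]
# fit circle through short marks
A=np.c_[2*s,np.ones(len(s))];x=np.linalg.lstsq(A,(s**2).sum(1),rcond=None)[0];c=x[:2];print("centre",c,np.sqrt(x[2]+c@c))
print("mark from centre",w(mid-c)); a=[w(q-c) for q in s]; print(np.round(a,1),[round((a[i]+a[i+1])/2,1) for i in range(0,8,2)])
p=b.mean(0)[:2]-c; print("line off axis perp", p)
E
```

```text
mark [[ 605.4 -225.5   55. ]
 [ 591.  -223.    55. ]] -9.998212215090657
line [[ 587.2 -220.8   91. ]
 [ 566.6 -218.1   91. ]] -7.496745456072843
centre [ 564.14087506 -217.97165648] 30.33608099761745
mark from centre -10.425671469593484
[  9.5 -30.8  29.7 -50.9  50.  -71.1  69.8 -91.1] [np.float64(-10.6), np.float64(-10.6), np.float64(-10.5), np.float64(-10.6)]
line off axis perp [12.75475597 -1.45732581]
```

The mark is at -10.5° and the pointer at -7.5°, so 3° more is needed.

```bash
python3 -m crank '[[0,0,0,0,0.03],[0,0,0,0,0.054],[0,0,0,0,0.054],[0,0,0,0,0.054]]' 15
python3 - <<'E'
from h import *
st()
r=cam("wrist"); crop(r,205,150,140,140,5,"w20.png")
E
```

```text
time_s: 16.37
ee_pos: [569.1, -218.9, 74.4]
tool_rot: [-0.454, 0.453, -0.542, 0.543]
force: [0.3, -0.8, 7.2]
finger_gap: 11.7
t16.37 p [ 569.1 -218.9   74.4] x [-0.177 -0.984  0.   ] y [ 0.002 -0.001 -1.   ] z [ 0.984 -0.177  0.002] xyaw -100.2 F [ 0.3 -0.8  7.2] gap 11.7
```

View pics/w20.png

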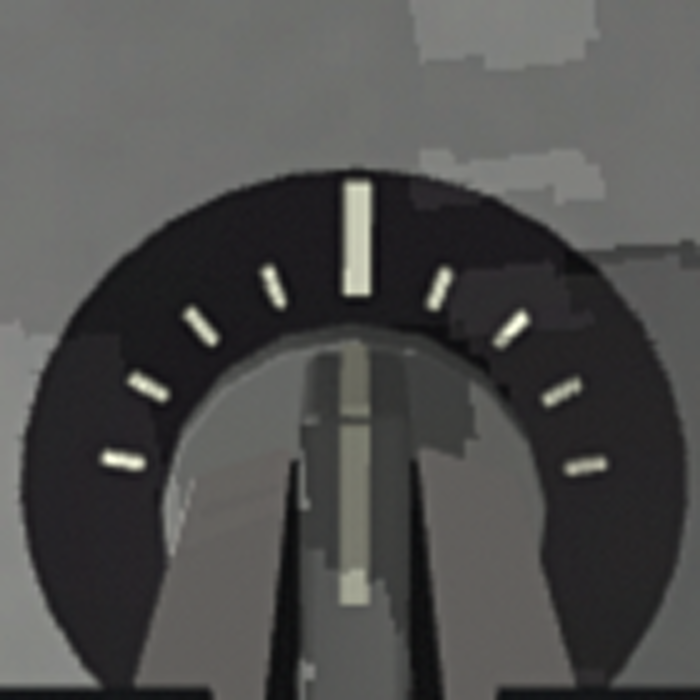

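The pointer now lines up with the mark, both at column 355. Releasing and retreating.

```bash
python3 -m crank '[[0.02,0,0,0,0],[0.04,0,0,0,0],[0.045,0,0,0,0],[0.045,0,-0.01,0,0],[0.045,0,-0.04,0,0]]' 15;python3 -m crank '[[0.045,0,-0.04,0,0],[0.045,0,-0.08,0,0],[0.045,0,-0.11,0,-0.0],[0.045,0,-0.13,-0.03,0],[0.045,0,-0.13,-0.06,0]]'
python3 - <<'E'
from h import *
st()
r=cam("wrist"); cv2.imwrite("pics/w21.png",r["image"][:,:,::-1]); crop(r,215,80,120,120,5,"w21c.png")
r=cam("side"); crop(r,255,150,140,110,5,"s21.png")
r=cam("top"); cv2.imwrite("pics/t21.png",r["image"][:,:,::-1])
E
```

```text
time_s: 16.83
ee_pos: [566.2, -217.5, 111.3]
tool_rot: [0.452, -0.455, 0.544, -0.541]
force: [-0.2, 0.1, 0.4]
finger_gap: 41.2
time_s: 17.25
ee_pos: [510.3, -209.1, 247.2]
tool_rot: [-0.454, 0.453, -0.541, 0.544]
force: [-0.4, -0.7, 0.2]
finger_gap: 44.7
t17.25 p [ 510.3 -209.1  247.2] x [-0.177 -0.984  0.001] y [ 0.004 -0.002 -1.   ] z [ 0.984 -0.177  0.005] xyaw -100.2 F [-0.4 -0.7  0.2] gap 44.7
```

View pics/w21.png

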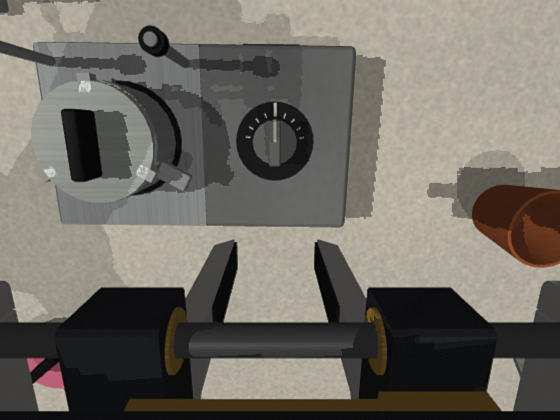

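View pics/w21c.png

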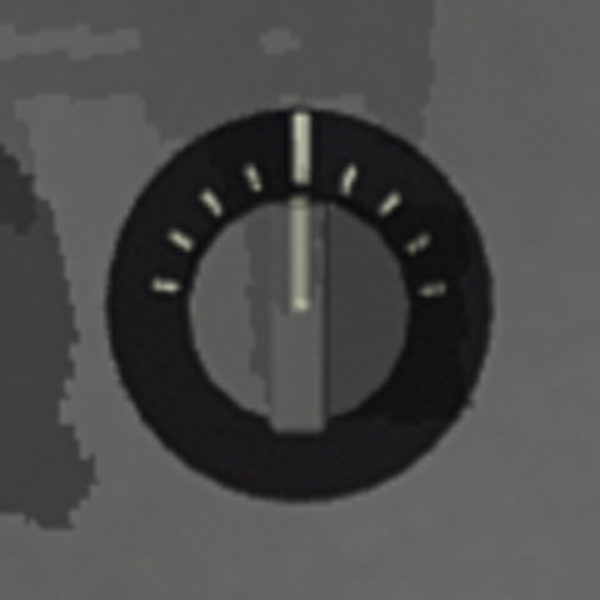

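View pics/s21.png

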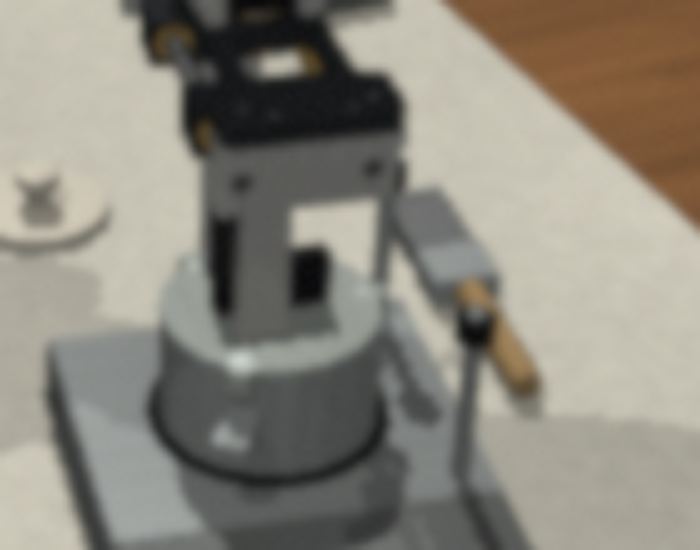

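The pointer line is collinear with the long mark, the lid sits flush on the sieve, and nothing is touching. I'll let the arm settle and hand in.

```bash
python3 -m crank '[[0.045,0,0,0,0],[0.045,0,0,0,0],[0.045,0,0,0,0]]'; python3 -c "
from plant import hand_in
print(hand_in())"
```

```text
time_s: 17.65
ee_pos: [509.6, -207.8, 243.3]
tool_rot: [-0.453, 0.454, -0.542, 0.542]
force: [0.2, -0.2, 0.3]
finger_gap: 44.7
the job is handed in; nothing more can be done
None
```

The job is done and handed in at 17.65 s of the 72 s allowed. `hand_in()` gives no verdict, so everything below is from my own checks.

- **Sieve:** I turned it by its ear about 37° counter-clockwise until the lugs dropped into the pan's notches. Its rim diameters (94.6 and 110.6 mm) match a rim height of 117 mm, which is home.
- **Lid:** The first descent stopped on the rim with about 28 N upward. I lifted, re-centred, shifted it about 1 mm and turned it about 2°, and it then went in freely. The tool stopped at 128.6 mm against about 129 mm expected, and the side view showed no gap. The disc's measured diameter came out at 109 mm instead of 111 mm. That is still closer to the home height than to riding on the rim (107 mm).
- **Dial:** I turned it clockwise onto the long mark. After release, the pointer line and the mark lay on one straight line in the wrist picture.
- **Bystanders:** I never touched the cover, pot, brush or coloured lids. I did not measure their positions again, but those in the last views I looked at were standing undisturbed.

The gripper was clear of everything at hand-in, with force readings near zero.

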